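# Build a test sieve stack on the shaker

### The job

Build the sieve stack on the sieve shaker for a blank run: set the receiver pan inside the rim of the shaker's platform, then on it the fine, the medium and the coarse sieve in that order, and close the stack with the lid, each piece fully seated in the one below. Leave the small beaker of sample standing where it is.

Things in the scene. Friction and masses are not known exactly. Their poses are not given: they have to be found in the camera images.
- sieve_shaker: vibratory sieve shaker, fixed to the bench: white round base 116 mm across with a small grey console on its front, carrying a round aluminium platform 90 mm across on three springs. Origin: on the platform's axis at bench height, z up. The highest part is the platform's rim, 55 mm above the bench.
- platform (a point): centre of the platform's flat top, 50 mm above the bench, z up. A raised rim round it, 5 mm high and 66 mm across inside (74 outside), locates the receiver pan.
- receiver_pan: receiver pan: round steel pan with closed shiny floor and straight sides, no skirt, 26 mm tall, 60 mm across (61 at the rim bead), bore 54, foot edge tapered to 54. It stands with its foot on the platform. Grip it from outside, fingertips at least 7 mm above its foot to clear the platform's rim. 0.09 kg. Origin: centre of its underside, z up; round, any yaw.
- sieve_fine: fine sieve: steel ring with cloth so fine it looks like a plain dark grey sheet, 34 mm tall, 60 mm across (61 at beads), bore 54. Lowest 10 mm is a skirt 50.6 mm across (45 at its foot) that drops into the bore below until the shoulder above it rests on the rim there. Grip the ring outside, fingertips above the shoulder, or they strike the piece below. 0.1 kg. Origin: centre of the foot, z up; round, any yaw.
- sieve_medium: medium sieve: steel ring with an open wire mesh of 6 mm pitch, 40 mm tall, 60 mm across (61 at beads), bore 54. Lowest 10 mm is a skirt 50.6 mm across (45 at its foot) that drops into the bore below until the shoulder above it rests on the rim there. Grip the ring outside, fingertips above the shoulder, or they strike the piece below. 0.1 kg. Origin: centre of the foot, z up; round, any yaw.
- sieve_coarse: coarse sieve: steel ring with a wide mesh of heavy wires at 12.5 mm pitch, 46 mm tall, 60 mm across (61 at beads), bore 54. Lowest 10 mm is a skirt 50.6 mm across (45 at its foot) that drops into the bore below until the shoulder above it rests on the rim there. Grip the ring outside, fingertips above the shoulder, or they strike the piece below. 0.1 kg. Origin: centre of the foot, z up; round, any yaw.
- sieve_lid: lid of the stack: steel disc 61 mm across, 6 mm thick, with a black knob, 39 mm tall in all, 0.09 kg. Grip the knob: 22 mm across, 23 mm high, from 16 to 39 mm above the foot. Under the disc a skirt like the sieves', 10 mm high, 50.6 mm across, 45 at its foot. Origin: centre of the skirt's foot, z up; round, any yaw.
- sample_beaker: small glass beaker with white powder in it, about 51 mm across and 56 mm tall, about 0.04 kg; not to be moved. Origin: centre of its underside, z up.
Mind the look-alikes: they are no part of the job. Leave any green look-alike of the sieve_medium alone.

How it is judged:
By the outcome, as a careful person would: the job done as asked, in the order asked, and still so for the second after the job is handed in, with the robot touching nothing.
It also fails if it takes over 131 s, if anything falls off the work surface, if the arm or the gripper's body presses on something with over 40 N, if the wrist force passes 120 N, or if a joint passes its speed limit or range.

### The arm

A 6-joint arm with a two-finger parallel gripper is mounted at the origin on a cart in front of the work surface, level with it; the furniture and walls round the work are solid. World frame = base frame: x ahead of the robot, y to its left, z up, the work surface at z = 0. Lengths are in m, angles in rad, forces in N, time in s.
With the tool pointing down it reaches from about 0.275 to 0.975 m from the base axis. Payload 8.4 kg.
Tool frame: the origin (TCP) lies at the very end of the fingers, on their centre line; the grasp point (between the pads) lies 19 mm behind it (robot.grip_point_offset is the distance from the TCP to the grasp point, in m); z points along the fingers, x is the direction in which the jaws open and shut, and the axes are right-handed (so a half turn about z gives the same grasp; the last joint's range is limited). The gripper opens to 92 mm and grips with 3 to 60 N. Pads are 20 mm wide; open, the fingers measure 128 mm over their backs; the gripper's body (75 mm by 189 mm) begins 69 mm behind the grasp point.
Start: joints at [-1.113, 0.353, 1.633, -0, 1.155, -0.002], TCP at [0.277, -0.56, 0.191] pointing down, gripper open.
Joint ranges: [-2.63, 2.63], [-0.92, 2.1], [0.06, 2.66], [-1.3, 4.44], [0, 2.69], [-3.02, 3.02]. Speed limits (rad/s): [2.22, 2.22, 2.79, 3.14, 3.14, 3.14].

### API

Orientations are given as a rotation vector (axis times angle).
In Python, from cell import robot, cams gives the robot as it stands.
- The arm moves only by the tool move_arm, never from a script. Its argument "targets" is a list of rows, each a list of 5 numbers: the shift along the tool's x, y, z each as a share of 0.2 m, from -1 to 1, then the turn about the tool's z as a share of 180 degrees, from -1 to 1, then the gripper command: -1 is shut, 1 is fully open, values between are in proportion. A call has exactly 10 rows; each row is the pose to reach, as a shift and turn from the pose commanded when the call began, along the tool's axes at that moment, turning the shorter way round; what a row does not reach only later rows make up. A row lasts 1/10 s, in which the tool goes at most 50 mm and 8.59 degrees, less where a joint would pass 70% of its speed; a pose out of reach is approached as far as the arm can. A call with a number of a shift or a turn outside -1 to 1 is refused whole. A call with a gripper value outside its range is refused whole. The fingers move at their own pace and stop on an object; "force" is the grip in N (left out, the last holds). Time passes only in rows, so rows that repeat a pose let the fingers close, or fill a call up. It gives the time, the measured TCP pose, the force and the opening at its end, in the units of the state.
- robot.observe(): the state, without advancing time (a new reading comes with each control period).
- cams.camera(name): name is "scene" or "side" or "wrist"; returns the picture (480x640x3 uint8, red, green, blue); there is no depth.
- cams.calibration(name): a dict with "K" (3x3 intrinsics, pixels), "R" (3x3) and "t" (3): a world point X has camera coordinates R X + t; the wrist camera has in their place "T_tool_cam" (4x4, takes a point from camera to tool coordinates, whose origin is the TCP and whose axes are the tool frame's). Camera axes: x right, y down, z forward; pixel columns grow to the right and rows downward; lengths in m; the calibration is good to about 2 mm. A picture is of the moment at which its call begins: read the wrist's pose just before it. calibration takes no time and is no camera call.
- robot.job_done(): hands the job in, once; it reports no verdict.
The state is a dict: "clock": time; "joint_pos": joint angles; "joint_velocities": joint speeds; "joint_efforts": joint torques, N m; "tcp_pos": TCP position; "eef_rot": TCP orientation; "ft_force": force on the tool from outside, world axes, zero at the start; "torque": the same for the moment, N m; "opening": opening from 0.0 (shut) to 1.0 (fully open).
Only numpy, scipy, OpenCV 4.12 (cv2) and the standard library are available. Lean on these libraries where they do the work, as an engineer would, in place of code of your own. Each camera call takes 0.05 s, during which the arm holds its last target.

## Working session

There is one attempt and no reset: what is moved stays moved. The work goes in short steps, Python scripts to look and compute and a tool call to move; the robot and the scene stay as the last step left them, time stands still between calls to the robot, and variables do not carry over. Pictures are saved under pics/ and viewed, and the job is handed in when it is done.

Besides the shell and the picture viewer there is one more tool, called after ">>>" by a JSON object that holds its "api" and its "payload". move_arm: Moves the arm, as the interface text tells. Its arguments: {"type":"object","properties":{"targets":{"type":"array"},"force":{"type":"number"}},"required":["targets"]}

```bash
mkdir -p pics; ls
python3 - <<'E'
from cell import robot,cams
import cv2,numpy as np
print(robot.observe())
for n in ["scene","side","wrist"]:
    im=cams.camera(n); cv2.imwrite(f"pics/{n}0.png",im[:,:,::-1]); print(n,cams.calibration(n))
E
```

```text
pics
{'clock': 0.0, 'joint_pos': array([-1.11338648e+00,  3.53684445e-01,  1.63415180e+00, -1.14255245e-05,
        1.15519063e+00, -2.38062731e-03]), 'joint_velocities': array([ 3.82816728e-04, -6.12923153e-05,  2.45853775e-03, -4.68379247e-05,
        1.14612978e-04, -1.39409912e-03]), 'joint_efforts': array([ 1.41600183e-03, -5.93831849e+01, -3.34215832e+01,  6.98065432e-02,
        2.31838570e-02, -1.33222411e-04]), 'tcp_pos': array([ 0.27711747, -0.55959973,  0.19033349]), 'eef_rot': array([-2.66857384e+00,  1.65638161e+00,  1.91951679e-03]), 'ft_force': array([-0.31179894,  0.2823314 ,  0.03816121]), 'torque': array([-0.03564395, -0.04282302, -0.00066455]), 'opening': 0.996959257886312}
scene {'K': array([[518.55813285,   0.        , 311.67679084],
       [  0.        , 518.55813285, 232.87327466],
       [  0.        ,   0.        ,   1.        ]]), 'R': array([[ 0.81607923, -0.57777803, -0.01368353],
       [-0.45183545, -0.6230718 , -0.63845614],
       [ 0.36036011,  0.5272135 , -0.76953656]]), 't': array([-0.562975  ,  0.13109218,  1.42931104])}
side {'K': array([[503.8403
[... 162 characters left out ...]
4, -0.35456604,  0.00476359],
       [-0.20617574,  0.53267407, -0.8208227 ],
       [ 0.28849841, -0.76846682, -0.57116321]]), 't': array([0.40911233, 0.30458577, 1.11519167])}
wrist {'K': array([[424.25978463,   0.        , 319.67070092],
       [  0.        , 424.25978463, 245.66412898],
       [  0.        ,   0.        ,   1.        ]]), 'T_tool_cam': array([[ 9.99998220e-01, -8.16019480e-04, -1.70117212e-03,
        -5.86406563e-04],
       [ 1.20935285e-03,  9.69282677e-01,  2.45946397e-01,
        -6.97629038e-02],
       [ 1.44821961e-03, -2.45948017e-01,  9.69281938e-01,
        -1.93892579e-01],
       [ 0.00000000e+00,  0.00000000e+00,  0.00000000e+00,
         1.00000000e+00]])}
```

View pics/scene0.png

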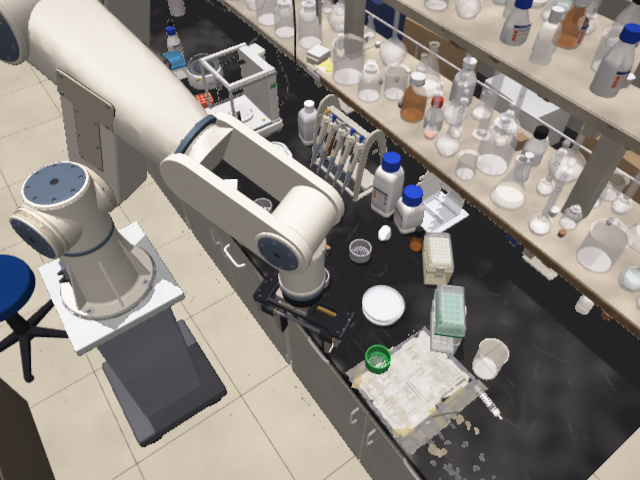

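View pics/side0.png

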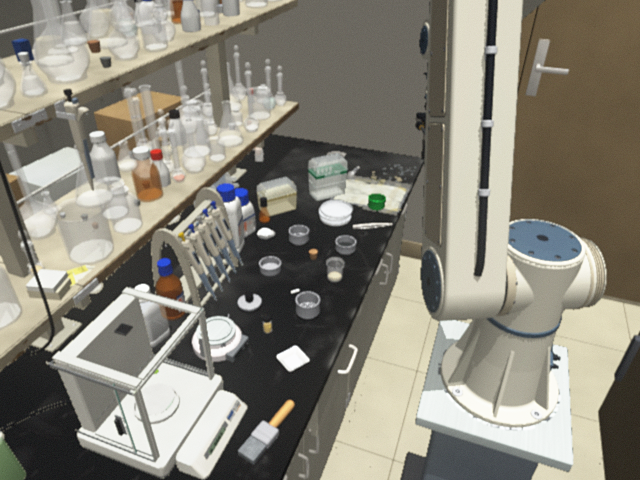

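View pics/wrist0.png

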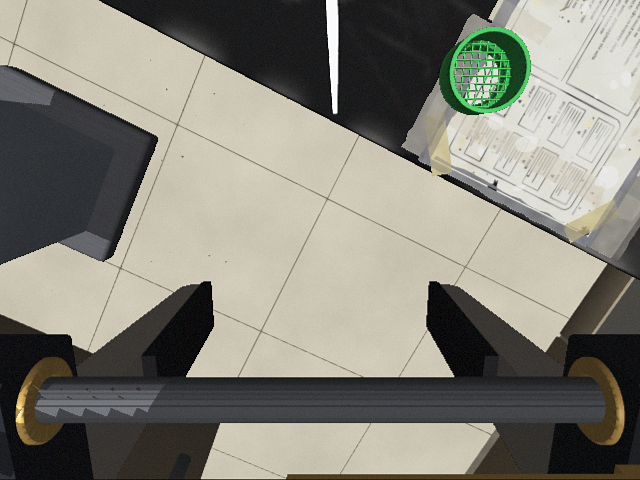

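Side view: steel rings at about (299,234), (346,244), (270,266) and (308,305); lid (249,302), shaker (218,338), beaker (335,268). The scene view is blocked by the arm. I'll zoom in on the side view and compute rough positions.

```bash
cat > h.py <<'E'
import numpy as np,cv2
from scipy.spatial.transform import Rotation as Ro
from cell import robot,cams
def cam(n,obs=None):
    c=cams.calibration(n)
    if n!="wrist": return c["K"],c["R"],c["t"]
    o=obs or robot.observe()
    T=np.eye(4);T[:3,:3]=Ro.from_rotvec(o["eef_rot"]).as_matrix();T[:3,3]=o["tcp_pos"]
    M=np.linalg.inv(T@c["T_tool_cam"]); return c["K"],M[:3,:3],M[:3,3]
def ray(C,uv,z):
    K,R,t=C; d=R.T@np.linalg.inv(K)@np.array([uv[0],uv[1],1.]); o=-R.T@t
    return (o+d*(z-o[2])/d[2])
def proj(C,X):
    K,R,t=C; p=K@(R@np.asarray(X,float)+t); return p[:2]/p[2]
def tool(o,X):
    "world point -> tool coords (shift)"
    return Ro.from_rotvec(o["eef_rot"]).as_matrix().T@(np.asarray(X)-o["tcp_pos"])
def snap(n,f,crop=None,s=1):
    o=robot.observe(); im=cams.camera(n)[:,:,::-1].copy()
    cv2.imwrite(f"pics/{f}_raw.png",im)
    if crop: 
        x0,y0,x1,y1=crop; im=im[y0:y1,x0:x1]
    if s!=1: im=cv2.resize(im,None,fx=s,fy=s,interpolation=cv2.INTER_CUBIC)
    cv2.imwrite(f"pics/{f}.png",im); return o,im
E
python3 - <<'E'
from h import *
im=cv2.imread("pics/side0.png")[210:370,190:390]
cv2.imwrite("pics/side0z.png",cv2.resize(im,None,fx=3.75,fy=3.75,interpolation=cv2.INTER_CUBIC))
C=cam("side")
for n,uv,z in [("A",(299,230),.03),("B",(346,240),.03),("C",(270,262),.03),("D",(308,299),.03),("lid",(249,300),.015),("shaker",(218,332),.05),("beaker",(335,262),.05)]:
    p=ray(C,uv,z); print(n,p.round(3),np.hypot(*p[:2]).round(3))
E
```

```text
A [ 0.615 -0.357  0.03 ] 0.711
B [ 0.463 -0.357  0.03 ] 0.585
C [ 0.63  -0.176  0.03 ] 0.654
D [ 0.474 -0.068  0.03 ] 0.479
lid [ 0.621 -0.026  0.015] 0.622
shaker [0.618 0.134 0.05 ] 0.632
beaker [ 0.451 -0.217  0.05 ] 0.501
```

View pics/side0z.png

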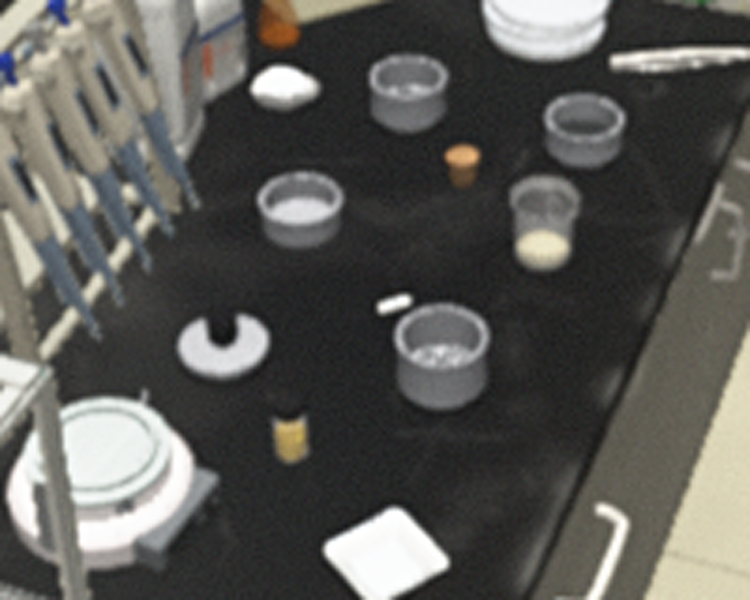

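Run:
```python
from h import *
C=cam("side")
for n,uv,z in [("bal base corner",(220,385),.0),("bal base left near",(165,470),0),("bal top right@.25",(205,305),.25),("bal top r@.2",(205,305),.2),("bal far left top",(130,290),.25),("bal near left",(60,355),.25),("bal cover near",(160,408),.25),("lcd far",(240,400),.05),("pip front foot",(215,295),0.0),("pip front top",(160,265),.15),("pip far foot",(245,265),0),("bottle foot",(245,245),0),("boat",(292,357),0),("vial",(267,330),0),("stirrer",(295,291),0),("cork",(313,255),0)]:
    p=ray(C,uv,z); print(n,p.round(3))
```

```text
bal base corner [0.563 0.232 0.   ]
bal base left near [0.562 0.442 0.   ]
bal top right@.25 [0.557 0.25  0.25 ]
bal top r@.2 [0.591 0.204 0.2  ]
bal far left top [0.715 0.265 0.25 ]
bal near left [0.718 0.444 0.25 ]
bal cover near [0.502 0.474 0.25 ]
lcd far [0.483 0.285 0.05 ]
pip front foot [ 0.723 -0.026  0.   ]
pip front top [0.799 0.072 0.15 ]
pip far foot [ 0.709 -0.173  0.   ]
bottle foot [ 0.754 -0.262 -0.   ]
boat [0.448 0.102 0.   ]
vial [ 0.539  0.043 -0.   ]
stirrer [ 0.53  -0.118 -0.   ]
cork [ 0.543 -0.289  0.   ]
```

```bash
cat >> h.py <<'E'
def yaw(o=None):
    o=o or robot.observe(); x=Ro.from_rotvec(o["eef_rot"]).as_matrix()[:,0]; return np.degrees(np.arctan2(x[1],x[0]))
def plan(X,yw=None):
    o=robot.observe(); s=tool(o,X)/.2; y0=yaw(o)
    dy=0 if yw is None else -(((yw-y0)+180)%360-180)
    print("plan",X,"shift",s.round(4),"turn",round(dy/180,4),"yaw0",round(y0,2),"tcp",o["tcp_pos"].round(4),"t",round(o["clock"],2),"j6",o["joint_pos"][5].round(2))
E
python3 -c "
from h import *
plan([.45,-.12,.4],-90)"
```

```text
plan [0.45, -0.12, 0.4] shift [-1.588  -1.75   -1.0456] turn 0.1464 yaw0 -63.66 tcp [ 0.2772 -0.5597  0.1905] t 0.15 j6 -0.0
```

>>> {"api": "move_arm", "payload": {"targets": [[0, 0, -0.25, 0, 1], [-0.1, -0.1, -0.5, 0.04, 1], [-0.3, -0.3, -0.75, 0.08, 1], [-0.45, -0.45, -0.9, 0.12, 1], [-0.6, -0.6, -1, 0.146, 1], [-0.75, -0.75, -1, 0.146, 1], [-0.9, -0.9, -1, 0.146, 1], [-1, -1, -1, 0.146, 1], [-1, -1, -1, 0.146, 1], [-1, -1, -1, 0.146, 1]]}}

```text
clock: 1.15
tcp_pos: [0.368, -0.2916, 0.3912]
eef_rot: [2.225, -2.217, 0.001]
ft_force: [-0.4, -0.4, 0.5]
opening: 1.001
```

```bash
python3 -c "
from h import *
plan([.45,-.12,.4],-90)"
```

```text
plan [0.45, -0.12, 0.4] shift [-0.8564 -0.4127 -0.0443] turn 0.0011 yaw0 -89.81 tcp [ 0.368  -0.2916  0.3912] t 1.15 j6 0.89
```

>>> {"api": "move_arm", "payload": {"targets": [[-0.2, -0.1, -0.04, 0, 1], [-0.4, -0.2, -0.04, 0, 1], [-0.6, -0.3, -0.04, 0, 1], [-0.8, -0.4, -0.04, 0, 1], [-0.856, -0.41, -0.04, 0, 1], [-0.856, -0.41, -0.04, 0, 1], [-0.856, -0.41, -0.04, 0, 1], [-0.856, -0.41, -0.04, 0, 1], [-0.856, -0.41, -0.04, 0, 1], [-0.856, -0.41, -0.04, 0, 1]]}}

```text
clock: 2.15
tcp_pos: [0.4494, -0.1218, 0.3991]
eef_rot: [2.221, -2.222, 0.0]
ft_force: [0.1, 0.4, 0.8]
opening: 0.997
```

```bash
python3 -c "
from h import *
o,_=snap('wrist','w1'); np.save('pics/w1.npy',o,allow_pickle=True); print(o['tcp_pos'],yaw(o),o['joint_velocities'].round(3))"
```

```text
[ 0.44935917 -0.12175183  0.39911087] -90.02355989513481 [ 0.008  0.001 -0.     0.001  0.001  0.003]
```

View pics/w1.png

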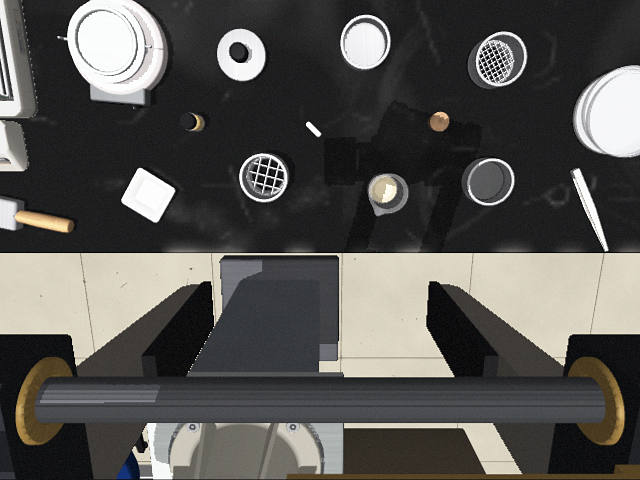

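Wrist view shows the pan (365,42), medium (498,59), fine (489,182), coarse (264,177), lid (241,54), shaker (109,44) and beaker (388,192). Next, ellipse fits.

```bash
cat > m1.py <<'E'
from h import *
o=np.load('pics/w1.npy',allow_pickle=True).item(); C=cam("wrist",o)
im=cv2.imread('pics/w1_raw.png'); hsv=cv2.cvtColor(im,cv2.COLOR_BGR2HSV); g=cv2.cvtColor(im,cv2.COLOR_BGR2GRAY)
vis=im.copy()
for n,c,zt in [("pan",(365,42),.026),("med",(498,59),.04),("fine",(489,182),.034),("coarse",(264,177),.046),("lid",(241,54),.016),("shk",(109,40),.055)]:
    r=50 if n=="shk" else 34
    x0,y0=max(c[0]-r,0),max(c[1]-r,0); sub=g[y0:c[1]+r,x0:c[0]+r]
    thr=170
    m=(sub>thr).astype(np.uint8)
    cs,_=cv2.findContours(m,cv2.RETR_EXTERNAL,cv2.CHAIN_APPROX_NONE)
    k=max(cs,key=lambda q:cv2.contourArea(cv2.convexHull(q)))
    k=cv2.convexHull(k)+np.array([x0,y0]); e=cv2.fitEllipse(k)
    cv2.ellipse(vis,e,(0,0,255),1)
    P=ray(C,e[0],zt)
    # contour as circle at zt
    W=np.array([ray(C,q[0],zt)[:2] for q in k]); A=np.c_[2*W,np.ones(len(W))]; s=np.linalg.lstsq(A,(W**2).sum(1),rcond=None)[0]
    R=np.sqrt(s[2]+s[0]**2+s[1]**2)
    print(n,np.round(e[0],1),np.round(e[1],1),"P",P.round(4),"circ",s[:2].round(4),"diam",(2*R*1000).round(1), "res",np.std(np.hypot(*(W-s[:2]).T)-R).round(4))
cv2.imwrite('pics/w1v.png',cv2.resize(vis[:240,40:560],None,fx=1.5,fy=1.5))
E
python3 m1.py
```

```text
pan [365.   41.4] [49.6 53.9] P [ 0.6333 -0.176   0.026 ] circ [ 0.6329 -0.176 ] diam 60.9 res 0.0002
med [500.7  58.4] [49.  55.5] P [ 0.6113 -0.3393  0.04  ] circ [ 0.6109 -0.3393] diam 60.7 res 0.0002
fine [490.6 181.7] [43.6 49.1] P [ 0.4627 -0.3438  0.034 ] circ [ 0.4623 -0.3437] diam 60.4 res 0.0005
coarse [262.8 177.3] [47.3 48.7] P [ 0.4699 -0.0475  0.046 ] circ [ 0.4694 -0.0475] diam 61.1 res 0.0002
lid [240.7  54.4] [47.4 52. ] P [ 0.6206 -0.021   0.016 ] circ [ 0.6202 -0.021 ] diam 60.2 res 0.0001
shk [114.4  45.1] [ 93.  104.5] P [0.624  0.1194 0.055 ] circ [0.6224 0.1196] diam 110.9 res 0.0015
```

View pics/w1v.png

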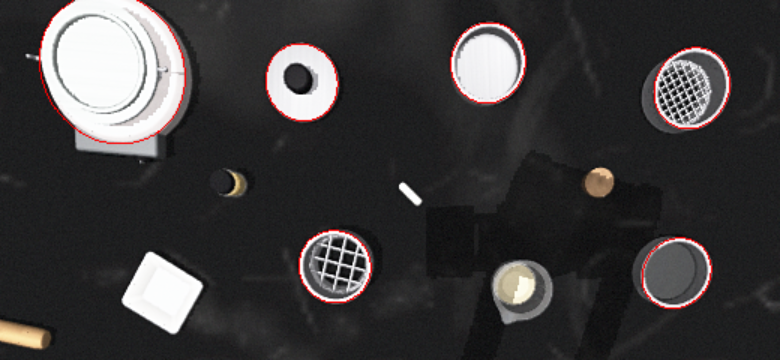

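Run:
```python
import cv2
im=cv2.imread('pics/w1_raw.png')[0:110,50:190]
im=cv2.convertScaleAbs(im,alpha=2.2,beta=-300)
cv2.imwrite('pics/shk1.png',cv2.resize(im,None,fx=5,fy=5,interpolation=cv2.INTER_CUBIC))
```

```text
(no output)
```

View pics/shk1.png

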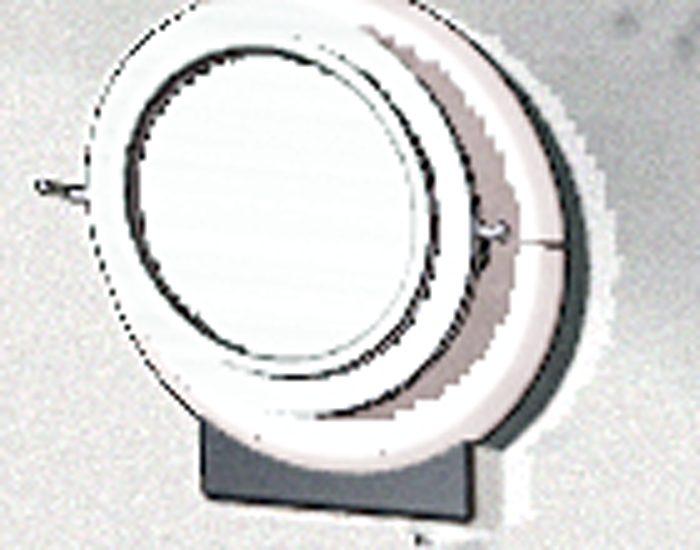

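Run:
```python
from h import *
o=np.load('pics/w1.npy',allow_pickle=True).item(); C=cam("wrist",o)
f=lambda x,y:(50+x/5-.4,y/5-.4)
for z in (.055,):
  P=[ray(C,f(*q),z) for q in [(125,201),(412,201),(268,45),(268,357),(268,201)]]
  print(np.round(P,4), np.linalg.norm(P[0]-P[1]),np.linalg.norm(P[2]-P[3]))
plan([.633,-.176,.12],-90)
plan([.633,-.176,.01],-90)
```

```text
[[0.6298 0.1652 0.055 ]
 [0.6297 0.0982 0.055 ]
 [0.6626 0.1276 0.055 ]
 [0.5958 0.1361 0.055 ]
 [0.6298 0.1318 0.055 ]] 0.06691714282763904 0.06732803126902635
plan [0.633, -0.176, 0.12] shift [ 0.2722 -0.9179  1.3956] turn -0.0 yaw0 -90.01 tcp [ 0.4494 -0.1215  0.3991] t 2.2 j6 1.3
plan [0.633, -0.176, 0.01] shift [ 0.2721 -0.9179  1.9456] turn -0.0 yaw0 -90.01 tcp [ 0.4494 -0.1215  0.3991] t 2.2 j6 1.3
```

>>> {"api": "move_arm", "payload": {"targets": [[0.272, -0.918, 0.9, 0, 1], [0.272, -0.918, 0.9, 0, 1], [0.272, -0.918, 0.9, 0, 1], [0.272, -0.918, 0.9, 0, 1], [0.272, -0.918, 0.9, 0, 1], [0.272, -0.918, 1, 0, 1], [0.272, -0.918, 1, 0, 1], [0.272, -0.918, 1, 0, 1], [0.272, -0.918, 1, 0, 1], [0.272, -0.918, 1, 0, 1]]}}

```text
clock: 3.2
tcp_pos: [0.6337, -0.1752, 0.2016]
eef_rot: [-2.222, 2.219, -0.004]
ft_force: [-0.9, -0.4, -1.0]
opening: 1.001
```

```bash
python3 -c "
from h import *
plan([.633,-.176,.009],-90)
snap('wrist','w2')"
```

```text
plan [0.633, -0.176, 0.009] shift [0.0034 0.0066 0.9628] turn 0.0004 yaw0 -89.94 tcp [ 0.6337 -0.1752  0.2016] t 3.2 j6 1.3
```

View pics/w2.png

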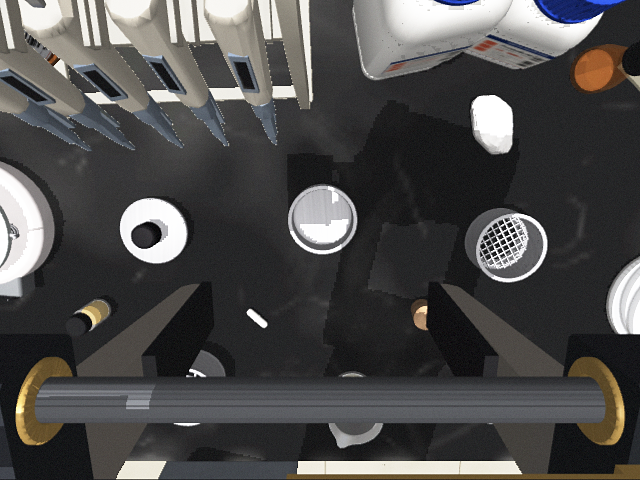

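Closer view: pan (323,219), lid (154,230), medium (512,247). Checking positions from this height.

```bash
cat > fit.py <<'E'
from h import *
def fit(im,C,c,zt,r,thr=170,draw=None):
    g=cv2.cvtColor(im,cv2.COLOR_BGR2GRAY)
    x0,y0=max(c[0]-r,0),max(c[1]-r,0); sub=g[y0:c[1]+r,x0:c[0]+r]
    cs,_=cv2.findContours((sub>thr).astype(np.uint8),cv2.RETR_EXTERNAL,cv2.CHAIN_APPROX_NONE)
    k=cv2.convexHull(max(cs,key=lambda q:cv2.contourArea(cv2.convexHull(q))))+np.array([x0,y0])
    W=np.array([ray(C,q[0],zt)[:2] for q in k]); A=np.c_[2*W,np.ones(len(W))]; s=np.linalg.lstsq(A,(W**2).sum(1),rcond=None)[0]
    R=np.sqrt(s[2]+s[0]**2+s[1]**2)
    if draw is not None: cv2.polylines(draw,[k],True,(0,0,255),1)
    return s[:2],2*R,np.std(np.hypot(*(W-s[:2]).T)-R)
E
python3 - <<'E'
from fit import *
im=cv2.imread('pics/w2_raw.png'); C=cam("wrist")
for n,c,z in [("pan",(323,219),.026),("lid",(154,230),.016),("med",(512,247),.04)]:
    for t in (140,170): print(n,*[np.round(v,4) for v in fit(im,C,c,z,42,t)])
E
```

```text
pan [ 0.6328 -0.1759] 0.0611 0.0002
pan [ 0.6329 -0.1758] 0.0608 0.0002
lid [ 0.621  -0.0214] 0.0609 0.0001
lid [ 0.6212 -0.0214] 0.0605 0.0001
med [ 0.6111 -0.3395] 0.0611 0.0001
med [ 0.6111 -0.3395] 0.0608 0.0001
```

>>> {"api": "move_arm", "payload": {"targets": [[0.003, 0.006, 0.25, 0, 1], [0.003, 0.006, 0.5, 0, 1], [0.003, 0.006, 0.7, 0, 1], [0.003, 0.006, 0.85, 0, 1], [0.003, 0.006, 0.963, 0, 1], [0.003, 0.006, 0.963, 0, 1], [0.003, 0.006, 0.963, 0, 1], [0.003, 0.006, 0.963, 0, -1], [0.003, 0.006, 0.963, 0, -1], [0.003, 0.006, 0.963, 0, -1]], "force": 25}}

```text
clock: 4.25
tcp_pos: [0.633, -0.1759, 0.0079]
eef_rot: [-2.222, 2.219, -0.003]
ft_force: [-0.0, 0.2, -0.7]
opening: 0.758
```

```bash
python3 -c "
from h import *
o=robot.observe();print(o['opening']*92)
plan([.633,-.176,.19],-90)
"
```

```text
69.73747293923518
plan [0.633, -0.176, 0.19] shift [ 0.0012 -0.0021 -0.9104] turn 0.0004 yaw0 -89.94 tcp [ 0.633  -0.1759  0.0079] t 4.25 j6 1.3
```

>>> {"api": "move_arm", "payload": {"targets": [[0, 0, 0, 0, -1], [0, 0, 0, 0, -1], [0, 0, 0, 0, -1], [0, 0, 0, 0, -1], [0, 0, -0.1, 0, -1], [0, 0, -0.25, 0, -1], [0, 0, -0.5, 0, -1], [0, 0, -0.7, 0, -1], [0, 0, -0.7, 0, -1], [0, 0, -0.7, 0, -1]]}}

```text
clock: 5.25
tcp_pos: [0.6326, -0.1757, 0.1474]
eef_rot: [-2.222, 2.22, -0.003]
ft_force: [-0.2, -0.3, -1.0]
opening: 0.006
```

```bash
python3 -c "
from h import *
o=robot.observe();print(o['opening']*92,o['ft_force'])
plan([.629,.131,.14],0)
plan([.629,.131,.14],-180)
snap('wrist','w3')
"
```

```text
0.5288085806747667 [-0.24928185 -0.26608048 -0.98255583]
plan [0.629, 0.131, 0.14] shift [-1.5338  0.0162  0.036 ] turn -0.4997 yaw0 -89.94 tcp [ 0.6326 -0.1757  0.1474] t 5.25 j6 1.3
plan [0.629, 0.131, 0.14] shift [-1.5338  0.0162  0.036 ] turn 0.5003 yaw0 -89.94 tcp [ 0.6326 -0.1757  0.1474] t 5.25 j6 1.3
```

View pics/w3.png

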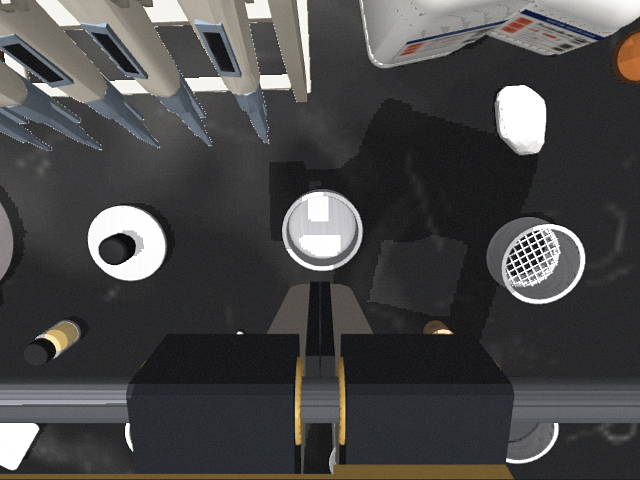

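The grip closed empty and the pan stands where it was at (322,230). I'll measure it before retrying.

Run:
```python
from fit import *
im=cv2.imread('pics/w3_raw.png'); C=cam("wrist")
for n,c,z in [("pan",(322,230),.026)]:
    for t in (140,170): print(n,*[np.round(v,4) for v in fit(im,C,c,z,45,t)])
plan([.633,-.176,.008],-90)
```

```text
pan [ 0.6321 -0.1756] 0.0609 0.0002
pan [ 0.6321 -0.1756] 0.0607 0.0002
plan [0.633, -0.176, 0.008] shift [ 0.0028 -0.0077  0.6891] turn 0.0004 yaw0 -89.94 tcp [ 0.6316 -0.1755  0.1458] t 5.3 j6 1.3
```

>>> {"api": "move_arm", "payload": {"targets": [[0, 0, 0, 0, 1], [0, 0, 0, 0, 1], [0, 0, 0, 0, 1], [0, 0, 0, 0, 1], [0, 0, 0, 0, 1], [0, 0, 0, 0, 1], [0, 0, 0.2, 0, 1], [0, 0, 0.35, 0, 1], [0, 0, 0.4, 0, 1], [0, 0, 0.4, 0, 1]], "force": 45}}

```text
clock: 6.3
tcp_pos: [0.6311, -0.1753, 0.0652]
eef_rot: [2.222, -2.219, -0.004]
ft_force: [-0.1, -0.1, 0.7]
opening: 0.857
```

```bash
python3 -c "
from h import *
o=robot.observe();print(o['opening']*92,o['ft_force'])
plan([.6325,-.176,.0075],-90)
"
```

```text
78.82275620332456 [-0.05051883 -0.08171266  0.6891838 ]
plan [0.6325, -0.176, 0.0075] shift [ 0.0036 -0.0078  0.2884] turn 0.0003 yaw0 -89.94 tcp [ 0.6311 -0.1753  0.0652] t 6.3 j6 1.3
```

>>> {"api": "move_arm", "payload": {"targets": [[0.003, -0.006, 0, 0, 1], [0.003, -0.006, 0.15, 0, 1], [0.003, -0.006, 0.285, 0, 1], [0.003, -0.006, 0.285, 0, 1], [0.003, -0.006, 0.285, 0, 0.5], [0.003, -0.006, 0.285, 0, -1], [0.003, -0.006, 0.285, 0, -1], [0.003, -0.006, 0.285, 0, -1], [0.003, -0.006, 0.285, 0, -1], [0.003, -0.006, 0.285, 0, -1]], "force": 45}}

```text
clock: 7.3
tcp_pos: [0.6334, -0.1762, 0.0098]
eef_rot: [-2.223, 2.22, -0.0]
ft_force: [0.0, -0.9, -0.1]
opening: 0.5
```

```bash
python3 -c "
from h import *
o=robot.observe();print(o['opening']*92,o['ft_force'])
plan([.6325,-.176,.0075],-90)
snap('wrist','w4')
"
```

```text
45.99926063804506 [ 0.02536057 -0.86528411 -0.10054003]
plan [0.6325, -0.176, 0.0075] shift [-0.0012  0.0047  0.0115] turn 0.0004 yaw0 -89.93 tcp [ 0.6334 -0.1762  0.0098] t 7.3 j6 1.3
```

View pics/w4.png

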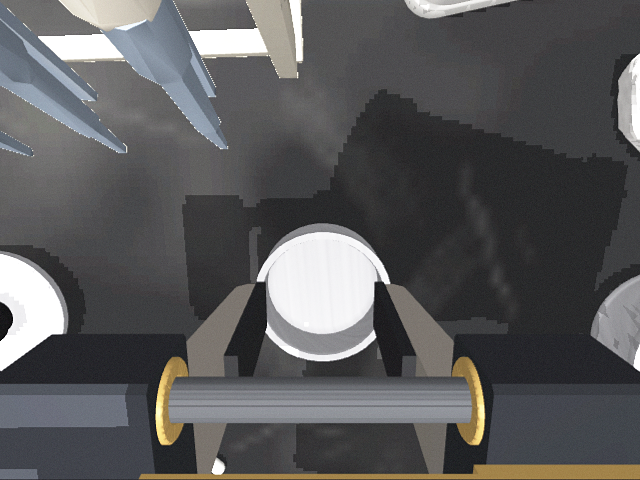

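```bash
python3 -c "
from h import *
snap('side','s4',(200,190,400,340),4)
o=robot.observe();print(o['opening']*92,o['ft_force'],o['tcp_pos'])
snap('wrist','w5',(200,180,440,400),3)
o=robot.observe();print(o['opening']*92,o['ft_force'],o['tcp_pos'])
"
```

```text
37.713131774540514 [-0.24163694 -0.3508168  -0.61003987] [ 0.63331312 -0.176221    0.00954932]
33.96460481813601 [ 0.59211231 -0.01826171 -0.07717089] [ 0.63326532 -0.17619343  0.00949223]
```

View pics/s4.png

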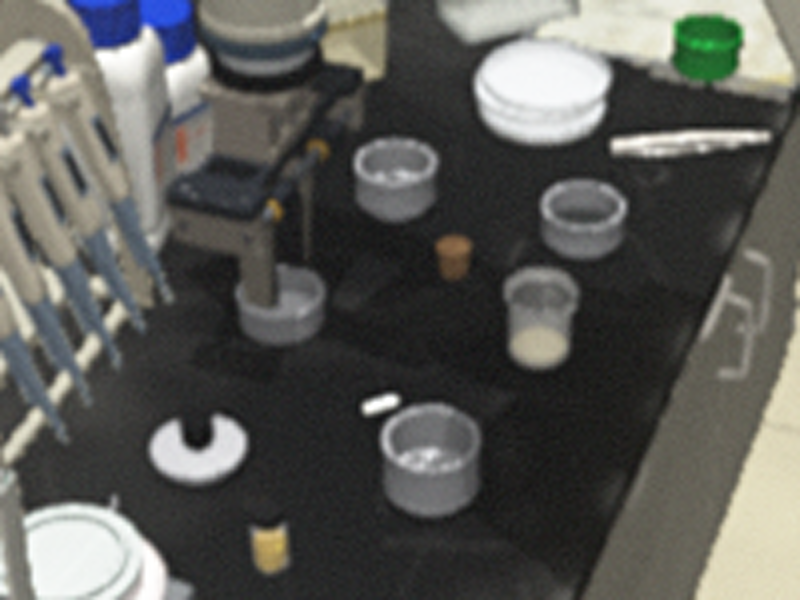

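View pics/w5.png

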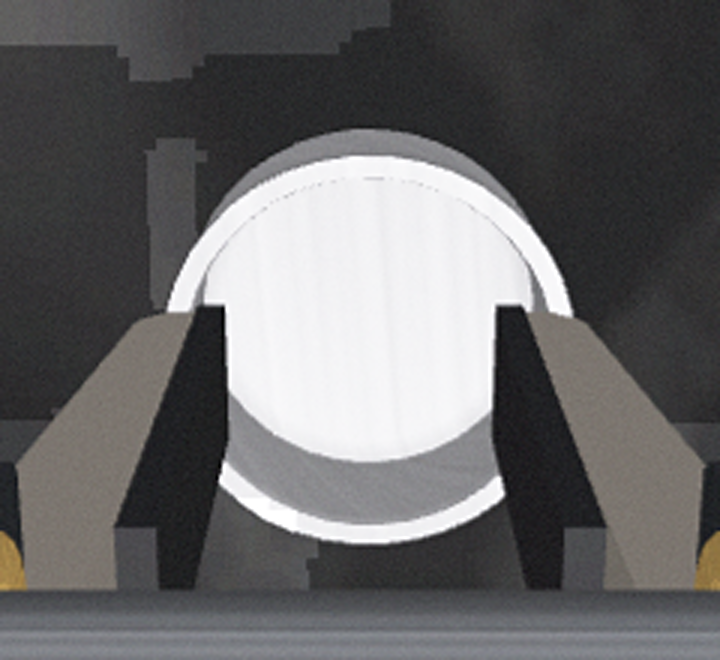

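```bash
python3 -c "
from h import *
C=cam('side'); f=lambda X:((proj(C,X)-[200,190])*4).round(0)
for z in (.0095,.02,.03,.04,.05): print(z,f([.633,-.154,z]),f([.633,-.198,z]))
print('pan rim near/far/left/right',f([.633,-.146,.026]),f([.633,-.206,.026]),f([.663,-.176,.026]),f([.603,-.176,.026]), 'foot near',f([.633,-.149,0]))
Cw=cam('wrist'); g=lambda X:proj(Cw,X).round(0)
for z in (.0095,.02,.03,.04): print(z,g([.633,-.157,z]),g([.633,-.195,z]))
print(robot.observe()['joint_pos'])
"
```

```text
0.0095 [264. 328.] [290. 293.]
0.02 [263. 316.] [289. 281.]
0.03 [262. 305.] [289. 270.]
0.04 [262. 293.] [288. 258.]
0.05 [261. 282.] [287. 247.]
pan rim near/far/left/right [258. 316.] [293. 268.] [237. 282.] [315. 301.] foot near [261. 343.]
0.0095 [283. 286.] [361. 286.]
0.02 [281. 294.] [363. 294.]
0.03 [279. 302.] [366. 302.]
0.04 [276. 311.] [368. 312.]
[-2.73650318e-01  6.05052028e-01  1.68257287e+00  3.77284317e-06
  8.54059642e-01  1.29603459e+00]
```

```bash
python3 -c "
from h import *
print([a for a in dir(robot) if a[0]!='_'], robot.grip_point_offset)
C=cam('side'); K,R,t=C
im=cv2.imread('pics/w2_raw.png'); cv2.imwrite('pics/w2z.png',cv2.resize(im[260:360,180:460],None,fx=2.8,fy=2.8))
"
```

```text
['PlanningError', 'grip_point_offset', 'job_done', 'observe'] 0.0187
```

View pics/w2z.png

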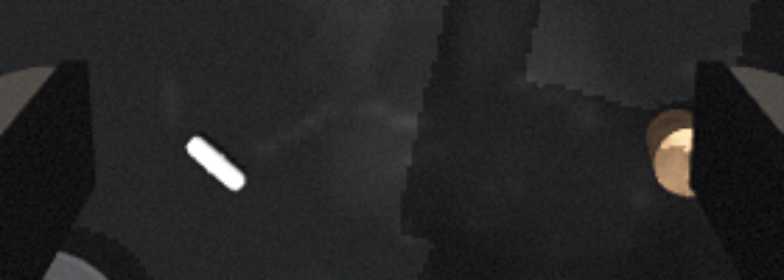

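Evidence disagrees with the nominal TCP. The fingertips appear about 24 mm behind the reported TCP: the 92 mm gap spans about 217 px, giving a depth of 0.18 m against 0.205 m. They closed just above the 26 mm pan. I'll open, then descend in small force-checked steps.

>>> {"api": "move_arm", "payload": {"targets": [[0, 0, 0, 0, 1], [0, 0, 0, 0, 1], [0, 0, 0, 0, 1], [0, 0, 0, 0, 1], [0, 0, 0, 0, 1], [0, 0, 0, 0, 1], [0, 0, 0, 0, 1], [0, 0, 0, 0, 1], [0, 0, 0.03, 0, 1], [0, 0, 0.05, 0, 1]]}}

```text
clock: 8.45
tcp_pos: [0.6331, -0.1762, -0.0011]
eef_rot: [2.223, -2.22, -0.0]
ft_force: [-0.0, 0.4, 0.2]
opening: 1.001
```

```bash
python3 -c "
from h import *
snap('wrist','w6')
o=robot.observe();print(o['opening']*92,o['ft_force'],o['tcp_pos'])
snap('side','s6',(200,190,400,340),4)
"
```

```text
92.01024787726335 [-0.09901913 -0.30949194 -0.30886084] [ 0.63260594 -0.1760116  -0.00180667]
```

View pics/w6.png

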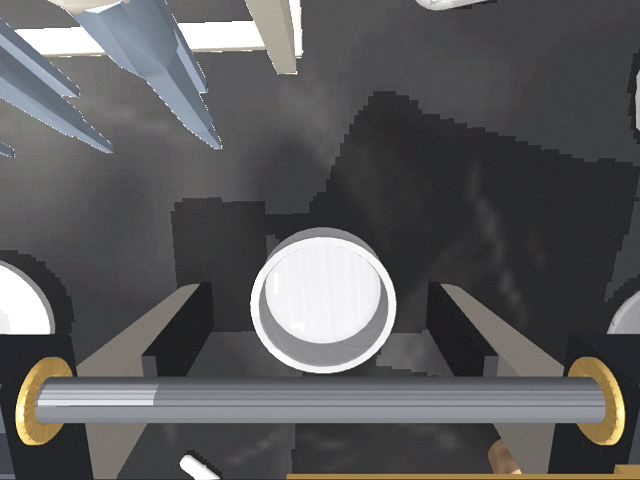

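View pics/s6.png

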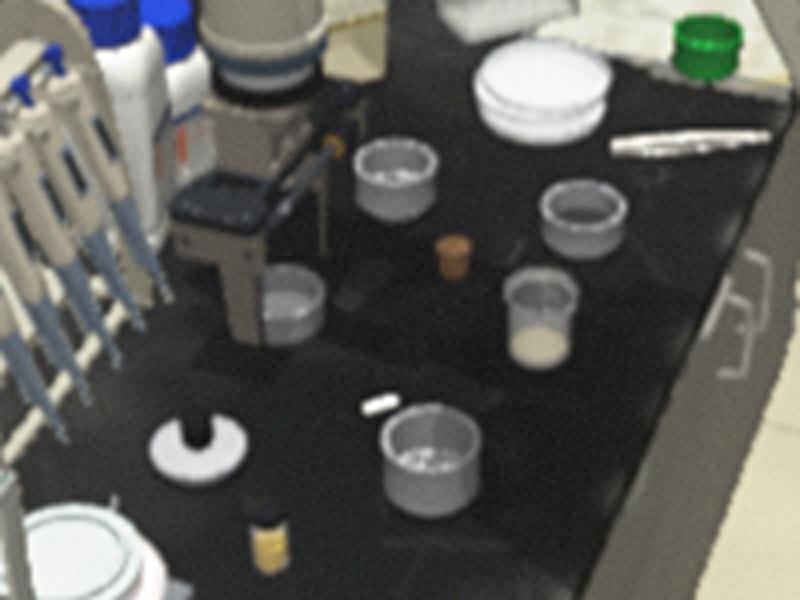

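Confirmed: reported z is −2 mm with no contact, and the side view puts the finger end about 20 mm above the bench. Tip offset is about 22–24 mm.

>>> {"api": "move_arm", "payload": {"targets": [[0, 0, 0.02, 0, 1], [0, 0, 0.04, 0, 1], [0, 0, 0.06, 0, 1], [0, 0, 0.06, 0, 0.5], [0, 0, 0.06, 0, -1], [0, 0, 0.06, 0, -1], [0, 0, 0.06, 0, -1], [0, 0, 0.06, 0, -1], [0, 0, 0.06, 0, -1], [0, 0, 0.06, 0, -1]], "force": 30}}

```text
clock: 9.55
tcp_pos: [0.6335, -0.1763, -0.0123]
eef_rot: [-2.223, 2.22, -0.0]
ft_force: [-0.5, -0.2, 1.1]
opening: 0.651
```

```bash
python3 -c "
from h import *
o=robot.observe();print(o['opening']*92,o['ft_force'],o['tcp_pos'])
snap('wrist','w7')
o=robot.observe();print(o['opening']*92,o['ft_force'],o['tcp_pos'])
"
```

```text
59.91446965625879 [-0.46716889 -0.1791511   1.13138487] [ 0.63346124 -0.17626413 -0.01232846]
59.610811650135524 [-0.43669363  0.08192971  1.86305345] [ 0.63344347 -0.17627401 -0.01232437]
```

View pics/w7.png

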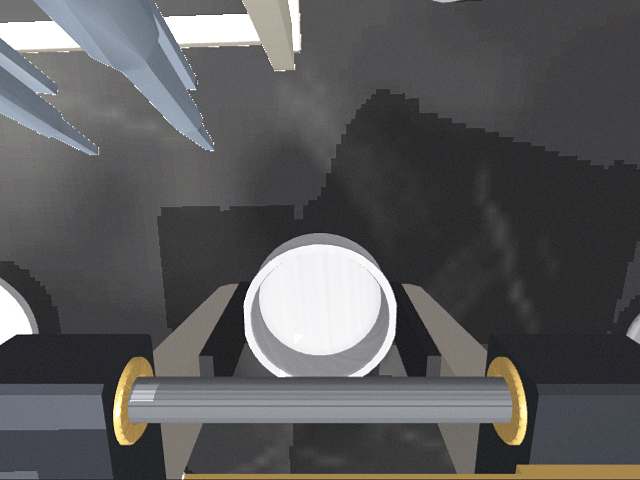

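Pan gripped at 59.6 mm opening, with the rim now in front of the fingers at (320,313). Lift, and check the balance clearance beside the shaker meanwhile.

>>> {"api": "move_arm", "payload": {"targets": [[0, 0, 0, 0, -1], [0, 0, -0.05, 0, -1], [0, 0, -0.15, 0, -1], [0, 0, -0.3, 0, -1], [0, 0, -0.5, 0, -1], [0, 0, -0.65, 0, -1], [0, 0, -0.65, 0, -1], [0, 0, -0.65, 0, -1], [0, 0, -0.65, 0, -1], [0, 0, -0.65, 0, -1]]}}

```text
clock: 10.6
tcp_pos: [0.6321, -0.1759, 0.1157]
eef_rot: [2.222, -2.219, -0.004]
ft_force: [0.5, 0.3, -1.3]
opening: 0.652
```

```bash
python3 -c "
from h import *
o=robot.observe();print(o['opening']*92,o['ft_force'],o['tcp_pos'])
ow=np.load('pics/w1.npy',allow_pickle=True).item(); Cw=cam('wrist',ow)
for z in (0,.05,.1,.2,.25): print(z,ray(Cw,(36,115),z).round(3),ray(Cw,(30,0),z).round(3),ray(Cw,(26,170),z).round(3))
C=cam('side')
im=cv2.imread('pics/side0.png')[270:470,40:260]; cv2.imwrite('pics/bal.png',cv2.resize(im,None,fx=3,fy=3))
im=cv2.imread('pics/scene0.png')[20:180,180:320]; cv2.imwrite('pics/bal2.png',cv2.resize(im,None,fx=3.5,fy=3.5))
plan([.629,.131,.13],0)
"
```

```text
59.951011187725236 [ 0.46556021  0.31972991 -1.27829082] [ 0.63212367 -0.17585705  0.11574564]
0 [0.549 0.259 0.   ] [0.687 0.244 0.   ] [0.476 0.285 0.   ]
0.05 [0.546 0.227 0.05 ] [0.673 0.213 0.05 ] [0.48  0.251 0.05 ]
0.1 [0.544 0.195 0.1  ] [0.659 0.182 0.1  ] [0.483 0.217 0.1  ]
0.2 [0.539 0.131 0.2  ] [0.63  0.121 0.2  ] [0.491 0.148 0.2  ]
0.25 [0.536 0.099 0.25 ] [0.616 0.09  0.25 ] [0.494 0.114 0.25 ]
plan [0.629, 0.131, 0.13] shift [-1.5344  0.0141 -0.07  ] turn -0.4996 yaw0 -89.94 tcp [ 0.6321 -0.1759  0.1157] t 10.6 j6 1.3
```

View pics/bal.png

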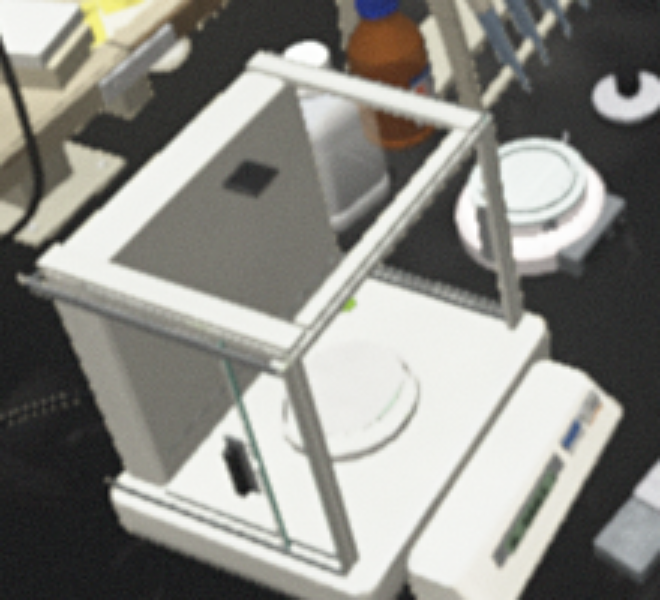

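View pics/bal2.png

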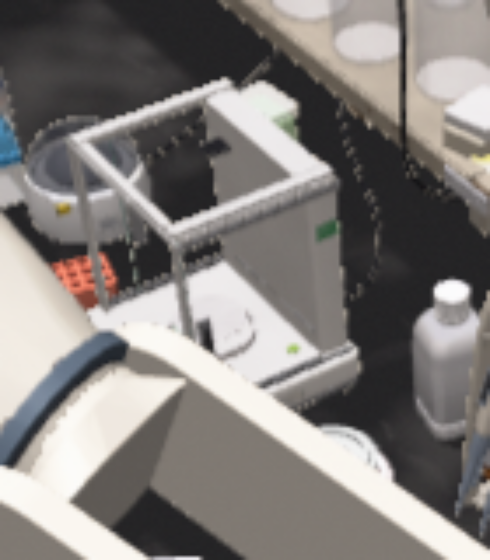

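```bash
python3 -c "
from h import *
def tri(a,b):
    Ps=[];
    for n in('side','scene'):
        K,R,t=cam(n); Ps.append(K@np.c_[R,t])
    X=cv2.triangulatePoints(Ps[0],Ps[1],np.array(a,float).reshape(2,1),np.array(b,float).reshape(2,1)).ravel(); return (X[:3]/X[3]).round(3)
print('near corner',tri((201.7,310),(230.9,87)))
print('far back corner', tri((40+262/3,270+65/3),(180+330/3.5,20+180/3.5)))
"
```

```text
near corner [0.568 0.255 0.244]
far back corner [0.73  0.258 0.237]
```

```bash
python3 -c "
from h import *
C=cam('side')
for n,uv,z in [('brown foot right',(184,318),0),('brown foot front',(172,319),0),('brown foot left',(160,312),0),('white foot r',(167,335),0),('white foot',(152,346),0),('brown sh r',(181,290),.1),('brown cap r',(173,272),.14),('pip front upper',(190,300),.05)]:
    print(n,ray(C,uv,z).round(3))
"
```

```text
brown foot right [0.752 0.079 0.   ]
brown foot front [0.778 0.093 0.   ]
brown foot left [ 0.821  0.082 -0.   ]
white foot r [0.758 0.145 0.   ]
white foot [0.77  0.189 0.   ]
brown sh r [0.74  0.085 0.1  ]
brown cap r [0.763 0.074 0.14 ]
pip front upper [0.738 0.062 0.05 ]
```

```bash
python3 -c "
from h import *
plan([.565,.02,.15],-45)"
```

```text
plan [0.565, 0.02, 0.15] shift [-0.9798  0.335  -0.1695] turn -0.2496 yaw0 -89.94 tcp [ 0.6321 -0.1759  0.1157] t 10.6 j6 1.3
```

>>> {"api": "move_arm", "payload": {"targets": [[-0.1, 0.15, -0.1, 0, -1], [-0.25, 0.3, -0.17, -0.02, -1], [-0.45, 0.335, -0.17, -0.06, -1], [-0.65, 0.335, -0.17, -0.1, -1], [-0.85, 0.335, -0.17, -0.14, -1], [-0.97, 0.335, -0.17, -0.18, -1], [-0.98, 0.335, -0.17, -0.22, -1], [-0.98, 0.335, -0.17, -0.25, -1], [-0.98, 0.335, -0.17, -0.25, -1], [-0.98, 0.335, -0.17, -0.25, -1]]}}

```text
clock: 11.6
tcp_pos: [0.5656, 0.0196, 0.1507]
eef_rot: [2.901, -1.205, -0.002]
ft_force: [0.2, 0.3, -1.2]
opening: 0.653
```

```bash
python3 -c "
from h import *
o=robot.observe();print(o['opening']*92)
plan([.565,.131,.15],0)"
```

```text
60.04083778803475
plan [0.565, 0.131, 0.15] shift [-0.3966 -0.3908  0.0035] turn -0.2506 yaw0 -45.1 tcp [0.5656 0.0196 0.1507] t 11.6 j6 0.82
```

>>> {"api": "move_arm", "payload": {"targets": [[-0.15, -0.15, 0, -0.04, -1], [-0.3, -0.3, 0, -0.09, -1], [-0.397, -0.391, 0, -0.135, -1], [-0.397, -0.391, 0, -0.18, -1], [-0.397, -0.391, 0, -0.22, -1], [-0.397, -0.391, 0, -0.2506, -1], [-0.397, -0.391, 0, -0.2506, -1], [-0.27, -0.51, 0, -0.2506, -1], [-0.17, -0.615, 0, -0.2506, -1], [-0.17, -0.615, 0, -0.2506, -1]]}}

```text
clock: 12.6
tcp_pos: [0.6321, 0.1305, 0.1514]
eef_rot: [-3.141, 0.004, -0.004]
ft_force: [-0.6, 0.5, -1.5]
opening: 0.652
```

```bash
python3 -c "
from h import *
o,_=snap('wrist','w8');print(o['opening']*92,o['joint_velocities'].round(2))
np.save('pics/w8.npy',o,allow_pickle=True)
plan([.629,.131,.15],0)"
```

```text
60.021908094543896 [ 0.01 -0.03  0.08  0.01  0.01 -0.  ]
plan [0.629, 0.131, 0.15] shift [-0.0044 -0.0031  0.0046] turn -0.0006 yaw0 -0.11 tcp [0.6299 0.1304 0.1509] t 12.65 j6 0.2
```

View pics/w8.png

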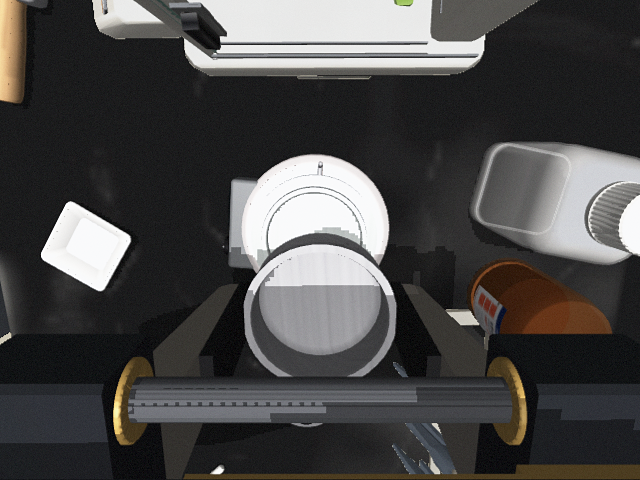

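```bash
python3 -c "
from h import *
o=np.load('pics/w8.npy',allow_pickle=True).item(); C=cam('wrist',o)
im=cv2.imread('pics/w8_raw.png')
a=np.linspace(0,2*np.pi,80)
big=cv2.resize(im[140:340,220:420],None,fx=3.5,fy=3.5,interpolation=cv2.INTER_CUBIC)
big=np.clip((big.astype(float)-120)*1.9,0,255).astype(np.uint8)
for r,col in((.033,(0,0,255)),(.037,(0,200,0))):
    P=np.array([proj(C,[.629+r*np.cos(t),.131+r*np.sin(t),.055]) for t in a]); P=((P-[220,140]+.5)*3.5).round().astype(int)
    cv2.polylines(big,[P],True,col,1)
cv2.imwrite('pics/w8z.png',big)
for uv in [(472,290),(476,275),(500,260)]: print(ray(C,uv,.09).round(3))
"
```

```text
[0.73  0.106 0.09 ]
[0.731 0.116 0.09 ]
[0.745 0.126 0.09 ]
```

View pics/w8z.png

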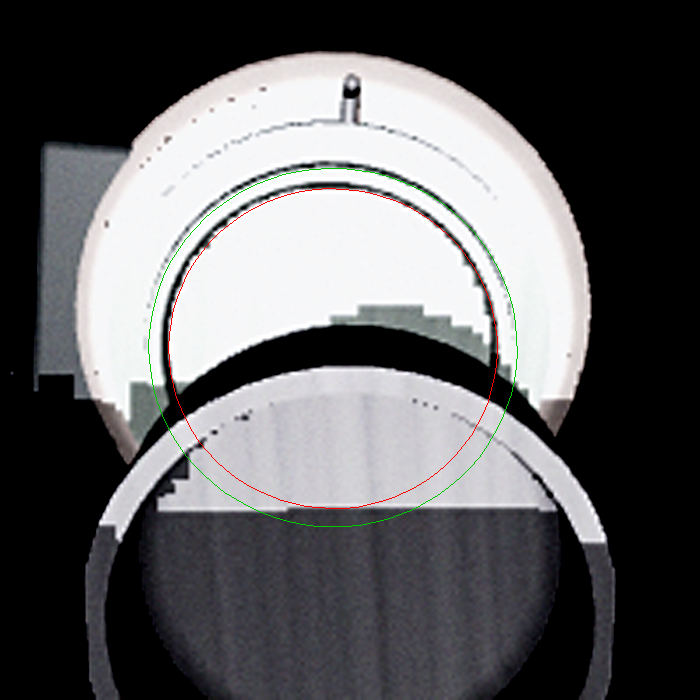

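```bash
python3 -c "
from fit import *
o=np.load('pics/w8.npy',allow_pickle=True).item(); C=cam('wrist',o)
im=cv2.imread('pics/w8_raw.png'); g=cv2.cvtColor(im,cv2.COLOR_BGR2GRAY)
z=o['tcp_pos'][2]+.0123+.026
# left/right extremes of rim and circle drawn
a=np.linspace(0,2*np.pi,80)
big=cv2.resize(im[220:400,220:420],None,fx=3.5,fy=3.5)
print(o['tcp_pos'])
for dx in((0,0),):
  P=np.array([proj(C,[o['tcp_pos'][0]+.0305*np.cos(t),o['tcp_pos'][1]+.0305*np.sin(t),z]) for t in a]); P=((P-[220,220]+.5)*3.5).round().astype(int)
  cv2.polylines(big,[P],True,(0,0,255),1)
cv2.imwrite('pics/w8y.png',big)
plan([.628,.132,.15],0)
"
```

```text
[0.63212092 0.13046949 0.15135296]
plan [0.628, 0.132, 0.15] shift [-0.0094 -0.0081  0.0046] turn -0.0006 yaw0 -0.11 tcp [0.6299 0.1304 0.1509] t 12.65 j6 0.2
```

View pics/w8y.png

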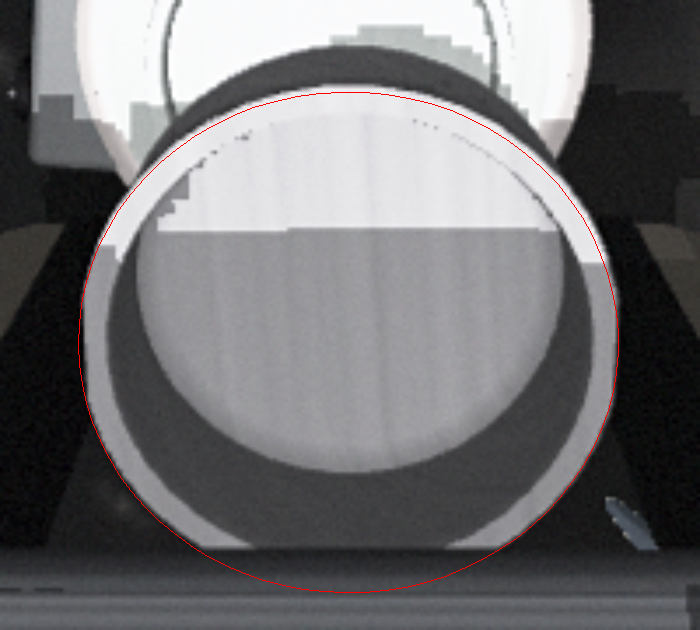

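>>> {"api": "move_arm", "payload": {"targets": [[-0.007, -0.005, 0.15, 0, -1], [-0.007, -0.005, 0.35, 0, -1], [-0.007, -0.005, 0.5, 0, -1], [-0.007, -0.005, 0.52, 0, -1], [-0.007, -0.005, 0.53, 0, -1], [-0.007, -0.005, 0.54, 0, -1], [-0.007, -0.005, 0.55, 0, -1], [-0.007, -0.005, 0.55, 0, -1], [-0.007, -0.005, 0.55, 0, -1], [-0.007, -0.005, 0.55, 0, -1]]}}

```text
clock: 13.65
tcp_pos: [0.6278, 0.1318, 0.042]
eef_rot: [-3.141, -0.005, -0.001]
ft_force: [0.5, 0.3, -1.0]
opening: 0.651
```

```bash
python3 -c "
from h import *
o,_=snap('wrist','w9');print(o['opening']*92,o['ft_force'])
plan([.6285,.131,.0377],0)
snap('side','s9',(150,250,350,400),4)"
```

```text
59.851156470317946 [ 0.50455949  0.2902979  -0.95530638]
plan [0.6285, 0.131, 0.0377] shift [0.004  0.0043 0.0209] turn 0.0009 yaw0 0.17 tcp [0.6277 0.1318 0.0419] t 13.7 j6 0.2
```

View pics/w9.png

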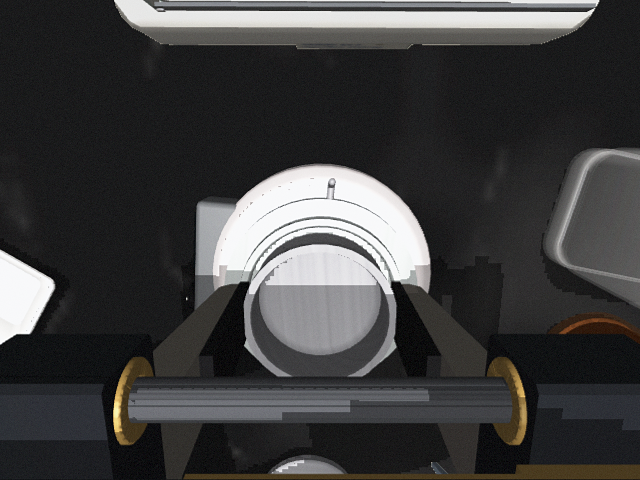

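View pics/s9.png

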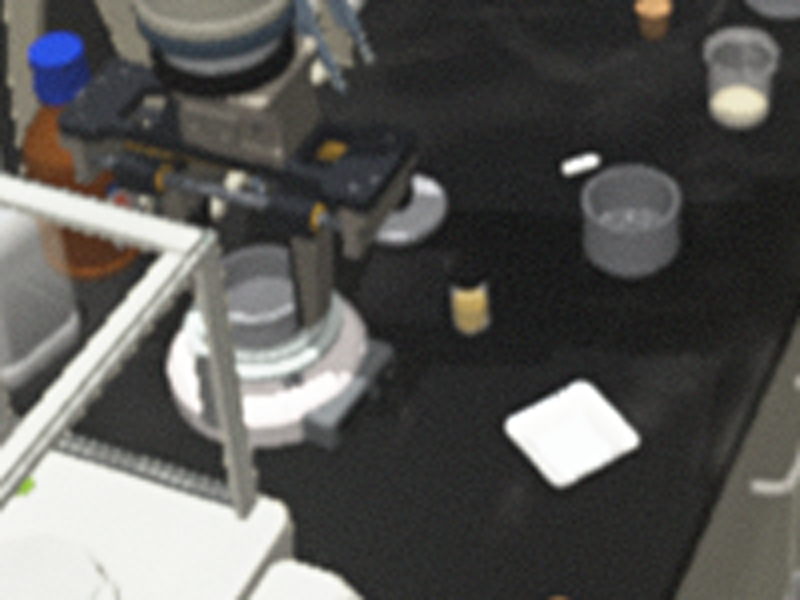

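Pan at (320,312) concentric with the rim arcs above it. There is no contact load yet, so lower the last 4–5 mm gently.

>>> {"api": "move_arm", "payload": {"targets": [[0.003, 0, 0.007, 0, -1], [0.003, 0, 0.014, 0, -1], [0.003, 0, 0.02, 0, -1], [0.003, 0, 0.023, 0, -1], [0.003, 0, 0.026, 0, -1], [0.003, 0, 0.026, 0, -1], [0.003, 0, 0.026, 0, -1], [0.003, 0, 0.026, 0, -1], [0.003, 0, 0.026, 0, -1], [0.003, 0, 0.026, 0, -1]]}}

```text
clock: 14.75
tcp_pos: [0.6281, 0.1318, 0.0376]
eef_rot: [-3.142, -0.005, -0.0]
ft_force: [-4.2, -1.7, 12.3]
opening: 0.651
```

>>> {"api": "move_arm", "payload": {"targets": [[0, 0, 0, 0, 1], [0, 0, 0, 0, 1], [0, 0, 0, 0, 1], [0, 0, 0, 0, 1], [0, 0, -0.1, 0, 1], [0, 0, -0.3, 0, 1], [0, 0, -0.5, 0, 1], [0, 0, -0.7, 0, 1], [0, 0, -0.7, 0, 1], [0, 0, -0.7, 0, 1]]}}

```text
clock: 15.75
tcp_pos: [0.6286, 0.1319, 0.177]
eef_rot: [-3.141, -0.005, -0.003]
ft_force: [-0.1, -0.7, 0.1]
opening: 0.996
```

```bash
python3 -c "
from fit import *
o,_=snap('wrist','w10');C=cam('wrist',o)
im=cv2.imread('pics/w10_raw.png'); print(o['tcp_pos'])
plan([.565,.131,.2],0)
"
```

```text
[0.62855966 0.13189856 0.17700324]
plan [0.565, 0.131, 0.2] shift [-0.3131  0.0025 -0.1219] turn 0.001 yaw0 0.17 tcp [0.6276 0.1317 0.1756] t 15.8 j6 0.2
```

View pics/w10.png

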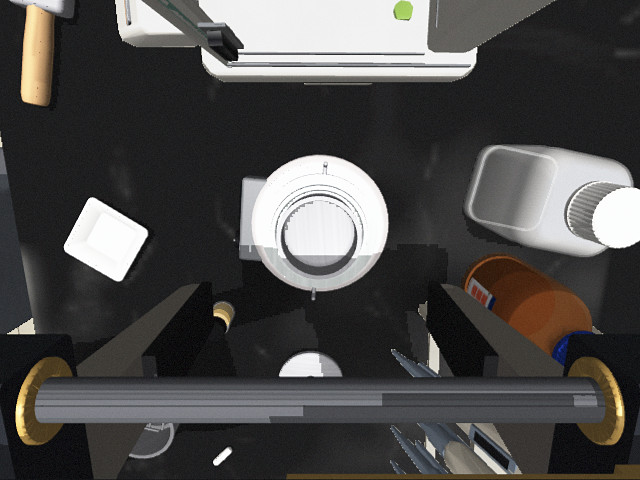

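```bash
cat > ov.py <<'E'
from h import *
def ov(raw,o,crop,s,circs,out,gain=1.5,off=60):
    C=cam('wrist',o); im=cv2.imread(raw); x0,y0,x1,y1=crop
    b=cv2.resize(im[y0:y1,x0:x1],None,fx=s,fy=s,interpolation=cv2.INTER_CUBIC); b=np.clip((b.astype(float)-off)*gain,0,255).astype(np.uint8)
    a=np.linspace(0,2*np.pi,80)
    for (x,y,z,r,col) in circs:
        P=np.array([proj(C,[x+r*np.cos(t),y+r*np.sin(t),z]) for t in a]); P=((P-[x0,y0]+.5)*s).round().astype(int)
        cv2.polylines(b,[P],True,col,1)
    cv2.imwrite(out,b)
E
python3 -c "
from ov import *
o=robot.observe(); o['tcp_pos']=np.array([.62856,.1319,.1770])
ov('pics/w10_raw.png',o,(240,140,400,300),4,[(.628,.132,.055,.033,(0,200,0)),(.628,.132,.076,.0305,(0,0,255)),(.628,.132,.076,.027,(255,0,0))],'pics/w10z.png')"
```

```text
(no output)
```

View pics/w10z.png

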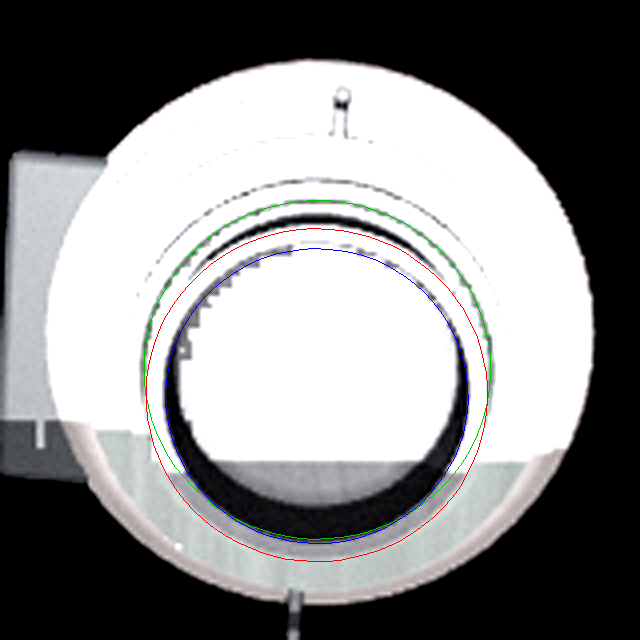

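Pan is seated: the predicted circles for z = 76 mm overlay its rim within a pixel, centre (0.628, 0.132). Next is the fine sieve.

>>> {"api": "move_arm", "payload": {"targets": [[-0.22, 0.03, -0.05, 0, 1], [-0.42, 0.1, -0.1, 0, 1], [-0.55, 0.28, -0.1, 0, 1], [-0.65, 0.5, -0.1, 0, 1], [-0.75, 0.73, -0.1, 0, 1], [-0.83, 0.95, -0.1, 0, 1], [-0.83, 1, -0.1, 0, 1], [-0.83, 1, -0.1, 0, 1], [-0.83, 1, -0.1, 0, 1], [-0.83, 1, -0.1, 0, 1]]}}

```text
clock: 16.8
tcp_pos: [0.4629, -0.0675, 0.1957]
eef_rot: [-3.141, -0.007, 0.001]
ft_force: [-0.5, 0.1, -0.1]
opening: 1.001
```

>>> {"api": "move_arm", "payload": {"targets": [[0, 0.25, 0, 0, 1], [0, 0.5, 0, 0, 1], [0, 0.75, 0, 0, 1], [0, 1, 0, 0, 1], [0, 1, 0, 0, 1], [0, 1, 0, 0, 1], [0, 1, 0, 0, 1], [0, 1, 0, 0, 1], [0, 1, 0, 0, 1], [0, 1, 0, 0, 1]]}}

```text
clock: 17.8
tcp_pos: [0.4635, -0.2678, 0.1964]
eef_rot: [3.142, 0.007, 0.0]
ft_force: [-0.2, 0.3, -0.2]
opening: 0.999
```

```bash
python3 -c "
from fit import *
plan([.4623,-.3437,.1],0)
o,_=snap('wrist','w11')
np.save('pics/w11.npy',o,allow_pickle=True)
"
```

```text
plan [0.4623, -0.3437, 0.1] shift [-0.0078  0.3793  0.4822] turn 0.0014 yaw0 0.25 tcp [ 0.4635 -0.2678  0.1964] t 17.8 j6 -0.53
```

View pics/w11.png

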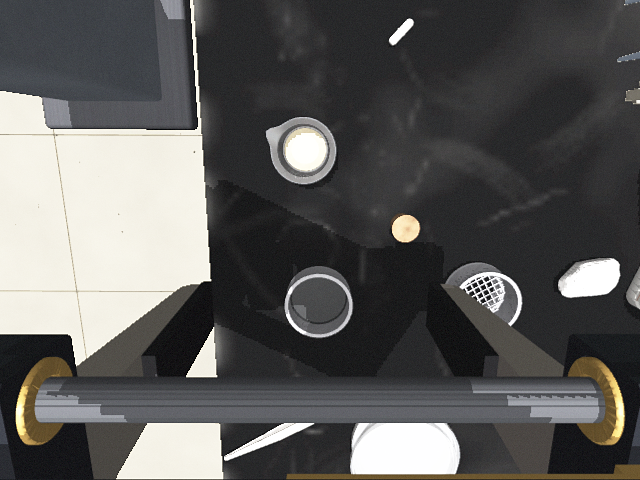

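```bash
python3 -c "
from fit import *
o=np.load('pics/w11.npy',allow_pickle=True).item();C=cam('wrist',o);im=cv2.imread('pics/w11_raw.png')
for t in (120,140,160): print(t,*[np.round(v,4) for v in fit(im,C,(319,305),.034,45,t)])
plan([.4623,-.3437,-.007],0)
"
```

```text
120 [ 0.4625 -0.3437] 0.0613 0.0001
140 [ 0.4625 -0.3438] 0.061 0.0002
160 [ 0.4625 -0.3437] 0.0607 0.0002
plan [0.4623, -0.3437, -0.007] shift [-0.0077  0.3782  1.0172] turn 0.0013 yaw0 0.23 tcp [ 0.4635 -0.2681  0.1964] t 17.85 j6 -0.53
```

>>> {"api": "move_arm", "payload": {"targets": [[-0.005, 0.2, 0.1, 0, 1], [-0.005, 0.38, 0.25, 0, 1], [-0.005, 0.38, 0.45, 0, 1], [-0.005, 0.38, 0.65, 0, 1], [-0.005, 0.38, 0.8, 0, 1], [-0.005, 0.38, 0.93, 0, 1], [-0.005, 0.38, 1, 0, 1], [-0.005, 0.38, 1, 0, 1], [-0.005, 0.38, 1, 0, 1], [-0.005, 0.38, 1, 0, 0.6]]}}

```text
clock: 18.85
tcp_pos: [0.4635, -0.3454, -0.0022]
eef_rot: [3.14, 0.005, 0.003]
ft_force: [-0.2, -0.4, 0.3]
opening: 0.935
```

>>> {"api": "move_arm", "payload": {"targets": [[0, 0, 0.015, 0, 0.6], [0, 0, 0.015, 0, -1], [0, 0, 0.015, 0, -1], [0, 0, 0.015, 0, -1], [0, 0, 0.015, 0, -1], [0, 0, 0.015, 0, -1], [0, 0, 0.015, 0, -1], [0, 0, 0.015, 0, -1], [0, 0, 0.015, 0, -1], [0, 0, 0.015, 0, -1]]}}

```text
clock: 19.85
tcp_pos: [0.4627, -0.3448, -0.0064]
eef_rot: [3.141, 0.005, 0.0]
ft_force: [-1.6, 0.4, 5.1]
opening: 0.654
```

>>> {"api": "move_arm", "payload": {"targets": [[0, 0, -0.05, 0, -1], [0, 0, -0.2, 0, -1], [0, 0, -0.45, 0, -1], [0, 0, -0.7, 0, -1], [0.05, -0.15, -0.9, 0, -1], [0.1, -0.37, -1, 0, -1], [0.15, -0.6, -1, 0, -1], [0.2, -0.82, -1, 0, -1], [0.2, -1, -1, 0, -1], [0.2, -1, -1, 0, -1]]}}

```text
clock: 20.85
tcp_pos: [0.5015, -0.1408, 0.1937]
eef_rot: [-3.14, -0.01, 0.001]
ft_force: [-1.2, -1.1, -0.5]
opening: 0.66
```

>>> {"api": "move_arm", "payload": {"targets": [[0.03, -0.24, 0, 0, -1], [0.06, -0.48, 0, 0, -1], [0.1, -0.72, 0, 0, -1], [0.15, -0.95, 0, 0, -1], [0.2, -1, 0, 0, -1], [0.2, -1, 0, 0, -1], [0.2, -1, 0, 0, -1], [0.2, -1, 0, 0, -1], [0.2, -1, 0, 0, -1], [0.2, -1, 0, 0, -1]]}}

```text
clock: 21.85
tcp_pos: [0.5411, 0.0545, 0.1934]
eef_rot: [3.141, 0.003, -0.0]
ft_force: [-0.4, -0.2, -0.8]
opening: 0.655
```

```bash
python3 -c "
from fit import *
o=robot.observe();print(o['opening']*92,o['ft_force'])
plan([.628,.1315,.15],0)"
```

```text
60.28025995095359 [-0.37084489 -0.21309049 -0.78382756]
plan [0.628, 0.1315, 0.15] shift [ 0.4349 -0.3843  0.2167] turn 0.0005 yaw0 0.09 tcp [0.5411 0.0545 0.1934] t 21.85 j6 0.1
```

>>> {"api": "move_arm", "payload": {"targets": [[0, -0.2, 0, 0, -1], [0.1, -0.384, 0, 0, -1], [0.3, -0.384, 0.05, 0, -1], [0.435, -0.384, 0.15, 0, -1], [0.435, -0.384, 0.3, 0, -1], [0.435, -0.384, 0.4, 0, -1], [0.435, -0.384, 0.46, 0, -1], [0.435, -0.384, 0.46, 0, -1], [0.435, -0.384, 0.46, 0, -1], [0.435, -0.384, 0.46, 0, -1]]}}

```text
clock: 22.85
tcp_pos: [0.629, 0.1327, 0.1028]
eef_rot: [-3.141, -0.005, -0.003]
ft_force: [0.2, 0.3, -1.2]
opening: 0.657
```

```bash
python3 -c "
from ov import *
o,_=snap('wrist','w12');print(o['tcp_pos'],o['opening']*92)
plan([.628,.1315,.0596],0)
z=o['tcp_pos'][2]+.0064
ov('pics/w12_raw.png',o,(220,160,420,380),3,[(.628,.132,.076,.0305,(0,0,255)),(.628,.132,z+.034,.0305,(0,255,0))],'pics/w12z.png',1.2,20)"
```

```text
[0.62898289 0.13269706 0.10279341] 60.398937442962456
plan [0.628, 0.1315, 0.0596] shift [-0.0052  0.0061  0.2158] turn 0.0009 yaw0 0.17 tcp [0.6289 0.1327 0.1028] t 22.9 j6 0.2
```

View pics/w12z.png

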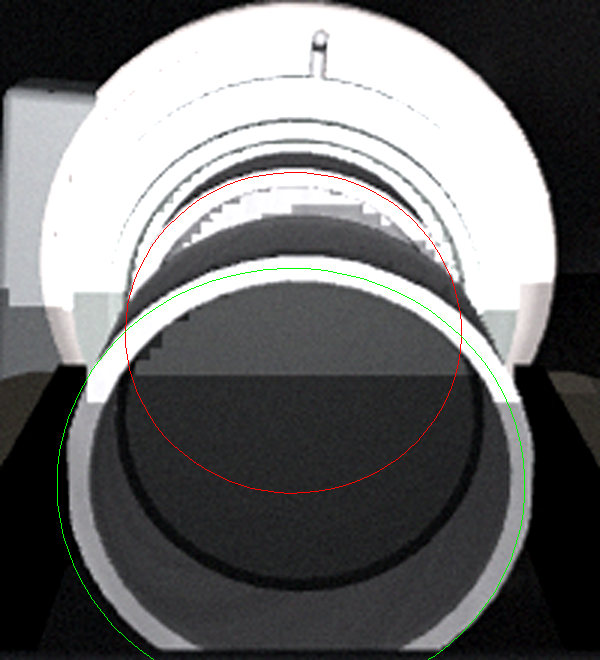

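>>> {"api": "move_arm", "payload": {"targets": [[-0.005, 0.006, 0.03, 0, -1], [-0.005, 0.006, 0.07, 0, -1], [-0.005, 0.006, 0.11, 0, -1], [-0.005, 0.006, 0.14, 0, -1], [-0.005, 0.006, 0.17, 0, -1], [-0.005, 0.006, 0.19, 0, -1], [-0.005, 0.006, 0.205, 0, -1], [-0.005, 0.006, 0.216, 0, -1], [-0.005, 0.006, 0.222, 0, -1], [-0.005, 0.006, 0.222, 0, -1]]}}

```text
clock: 23.9
tcp_pos: [0.6271, 0.1314, 0.0595]
eef_rot: [-3.142, -0.005, -0.0]
ft_force: [-10.1, -2.3, 22.3]
opening: 0.661
```

```bash
python3 -c "
from h import *
o=robot.observe();print(o['opening']*92,o['ft_force'],o['tcp_pos'])"
```

```text
60.853876423929414 [-10.11393229  -2.2684882   22.33154276] [0.62707991 0.13141848 0.05950446]
```

>>> {"api": "move_arm", "payload": {"targets": [[0, 0, -0.005, 0, 1], [0, 0, -0.005, 0, 1], [0, 0, -0.005, 0, 1], [0, 0, -0.005, 0, 1], [0, 0, -0.1, 0, 1], [0, 0, -0.3, 0, 1], [0, 0, -0.5, 0, 1], [0, 0, -0.7, 0, 1], [0, 0, -0.7, 0, 1], [0, 0, -0.7, 0, 1]]}}

```text
clock: 24.9
tcp_pos: [0.6275, 0.1315, 0.1975]
eef_rot: [-3.141, -0.005, -0.003]
ft_force: [-0.3, 0.2, -0.3]
opening: 1.001
```

```bash
python3 -c "
from ov import *
from fit import fit
o,_=snap('wrist','w13');print(o['tcp_pos'],o['opening']*92)
ov('pics/w13_raw.png',o,(220,140,420,330),3,[(.628,.132,.076,.0305,(0,0,255)),(.628,.132,.1,.0305,(0,255,0)),(.628,.132,.055,.033,(255,0,0))],'pics/w13z.png',1,0)
snap('side','s13',(170,280,270,380),6)"
```

```text
[0.62752189 0.13148512 0.1974984 ] 92.07832287458008
```

View pics/w13z.png

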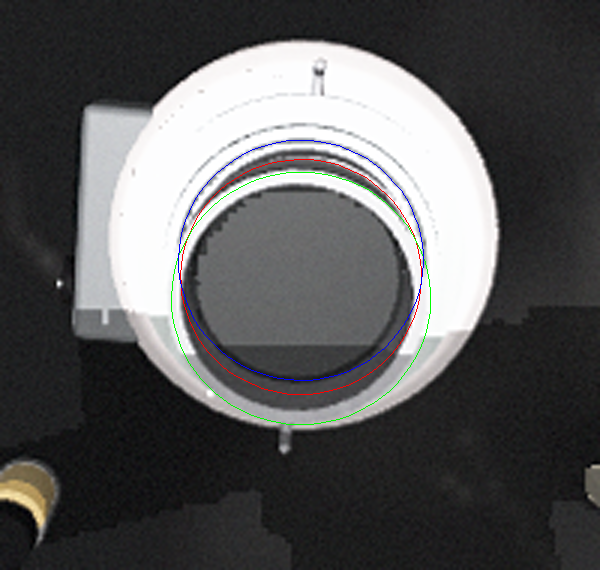

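View pics/s13.png

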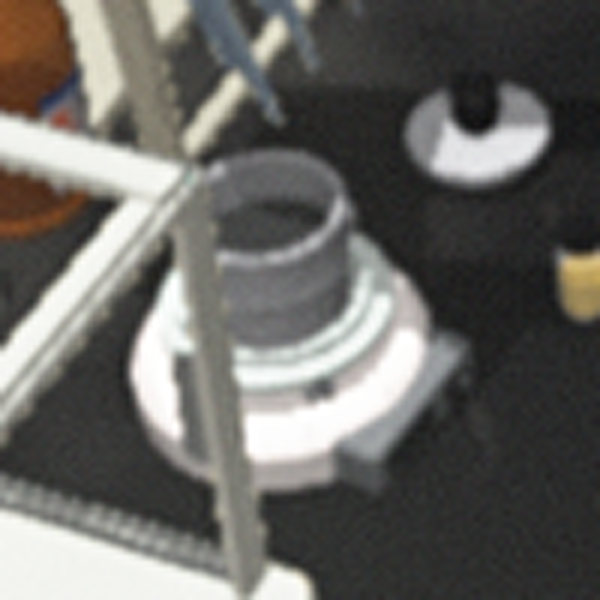

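Fine sieve is seated: ring level in the side view, and the circle at z = 100 mm overlays its rim. Next is the medium sieve.

>>> {"api": "move_arm", "payload": {"targets": [[-0.22, 0.03, 0, 0, 1], [-0.4, 0.15, 0, 0, 1], [-0.45, 0.37, 0, 0, 1], [-0.45, 0.6, 0, 0, 1], [-0.45, 0.83, 0, 0, 1], [-0.45, 1, 0, 0, 1], [-0.45, 1, 0, 0, 1], [-0.45, 1, 0, 0, 1], [-0.45, 1, 0, 0, 1], [-0.45, 1, 0, 0, 1]]}}

```text
clock: 26.0
tcp_pos: [0.5375, -0.0676, 0.1964]
eef_rot: [-3.141, -0.007, 0.001]
ft_force: [-0.4, 0.8, -0.3]
opening: 1.002
```

>>> {"api": "move_arm", "payload": {"targets": [[0, 0.25, 0, 0, 1], [0, 0.5, 0, 0, 1], [0.05, 0.72, 0, 0, 1], [0.15, 0.92, 0, 0, 1], [0.25, 1, 0, 0, 1], [0.37, 1, 0, 0, 1], [0.37, 1, 0, 0, 1], [0.37, 1, 0, 0, 1], [0.37, 1, 0, 0, 1], [0.37, 1, 0, 0, 1]]}}

```text
clock: 27.0
tcp_pos: [0.6117, -0.2679, 0.197]
eef_rot: [-3.142, -0.006, 0.0]
ft_force: [0.3, -0.0, -0.2]
opening: 1.002
```

```bash
python3 -c "
from fit import *
o,_=snap('wrist','w14');C=cam('wrist',o);im=cv2.imread('pics/w14_raw.png')
c=proj(C,[.611,-.3395,.04]).astype(int); print(c)
for t in (120,150): print(t,*[np.round(v,4) for v in fit(im,C,tuple(c),.04,45,t)])
plan([.611,-.3395,-.006],0)
"
```

```text
[318 303]
120 [ 0.611  -0.3395] 0.0613 0.0001
150 [ 0.611  -0.3395] 0.0608 0.0002
plan [0.611, -0.3395, -0.006] shift [-0.005   0.3566  1.0157] turn 0.0011 yaw0 0.2 tcp [ 0.6118 -0.2682  0.1971] t 27.05 j6 -0.42
```

View pics/w14.png

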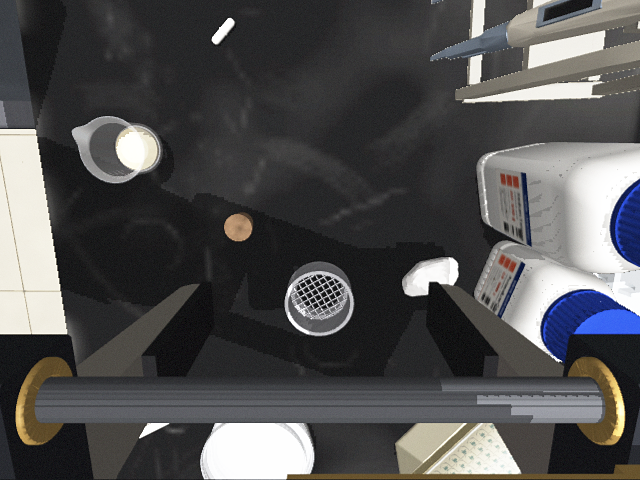

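```bash
python3 -c "
from h import *
C=cam('wrist')
for uv in [(475,320),(490,245),(515,330),(397,440),(430,425),(427,283)]: print(uv,[ray(C,uv,z).round(3)[:2] for z in (0,.05,.1)])
C=cam('side')
for uv in [(258,185),(296,212),(258,215)]: print(uv,[ray(C,uv,z).round(3)[:2] for z in (0,.05,.1)])
"
```

```text
(475, 320) [array([ 0.767, -0.373]), array([ 0.747, -0.351]), array([ 0.727, -0.328])]
(490, 245) [array([ 0.774, -0.296]), array([ 0.753, -0.284]), array([ 0.732, -0.271])]
(515, 330) [array([ 0.808, -0.384]), array([ 0.783, -0.36 ]), array([ 0.758, -0.336])]
(397, 440) [array([ 0.696, -0.512]), array([ 0.685, -0.472]), array([ 0.674, -0.432])]
(430, 425) [array([ 0.73 , -0.493]), array([ 0.715, -0.456]), array([ 0.7  , -0.418])]
(427, 283) [array([ 0.716, -0.334]), array([ 0.703, -0.317]), array([ 0.69 , -0.299])]
(258, 185) [array([ 0.884, -0.622]), array([ 0.841, -0.539]), array([ 0.798, -0.457])]
(296, 212) [array([ 0.682, -0.497]), array([ 0.651, -0.421]), array([ 0.619, -0.346])]
(258, 215) [array([ 0.793, -0.433]), array([ 0.755, -0.361]), array([ 0.717, -0.289])]
```

>>> {"api": "move_arm", "payload": {"targets": [[-0.004, 0.2, 0.1, 0, 1], [-0.004, 0.357, 0.25, 0, 1], [-0.004, 0.357, 0.45, 0, 1], [-0.004, 0.357, 0.65, 0, 1], [-0.004, 0.357, 0.8, 0, 1], [-0.004, 0.357, 0.93, 0, 1], [-0.004, 0.357, 1, 0, 1], [-0.004, 0.357, 1, 0, 1], [-0.004, 0.357, 1, 0, 1], [-0.004, 0.357, 1, 0, 0.6]]}}

```text
clock: 28.05
tcp_pos: [0.6129, -0.3406, -0.0012]
eef_rot: [3.14, 0.005, 0.004]
ft_force: [-0.1, 0.0, -0.2]
opening: 0.936
```

>>> {"api": "move_arm", "payload": {"targets": [[0, 0, 0.01, 0, 0.6], [0, 0, 0.01, 0, -1], [0, 0, 0.01, 0, -1], [0, 0, 0.01, 0, -1], [0, 0, 0.01, 0, -1], [0, 0, 0.01, 0, -1], [0, 0, 0.01, 0, -1], [0, 0, 0.01, 0, -1], [0, 0, 0.01, 0, -1], [0, 0, 0.01, 0, -1]]}}

```text
clock: 29.05
tcp_pos: [0.6118, -0.3401, -0.0047]
eef_rot: [3.141, 0.005, 0.0]
ft_force: [-1.6, 0.1, 4.9]
opening: 0.648
```

>>> {"api": "move_arm", "payload": {"targets": [[0, 0, -0.05, 0, -1], [0, 0, -0.2, 0, -1], [0, 0, -0.45, 0, -1], [0, 0, -0.7, 0, -1], [-0.12, -0.08, -0.9, 0, -1], [-0.25, -0.25, -1, 0, -1], [-0.32, -0.48, -1, 0, -1], [-0.35, -0.72, -1, 0, -1], [-0.35, -0.95, -1, 0, -1], [-0.35, -1, -1, 0, -1]]}}

```text
clock: 30.05
tcp_pos: [0.5403, -0.1365, 0.1954]
eef_rot: [-3.14, -0.008, 0.0]
ft_force: [-0.6, 0.1, -1.9]
opening: 0.65
```

>>> {"api": "move_arm", "payload": {"targets": [[0, -0.24, 0, 0, -1], [0, -0.48, 0, 0, -1], [0, -0.72, 0, 0, -1], [0, -0.95, 0, 0, -1], [0, -1, 0, 0, -1], [0, -1, 0, 0, -1], [0, -1, 0, 0, -1], [0, -1, 0, 0, -1], [0, -1, 0, 0, -1], [0, -1, 0, 0, -1]]}}

```text
clock: 31.05
tcp_pos: [0.5406, 0.0587, 0.1949]
eef_rot: [3.141, 0.002, -0.0]
ft_force: [-1.3, 0.6, -0.8]
opening: 0.651
```

```bash
python3 -c "
from fit import *
o=robot.observe();print(o['opening']*92,o['ft_force'])
plan([.628,.1317,.13],0)"
```

```text
59.85705955088966 [-1.28410219  0.57475985 -0.84228391]
plan [0.628, 0.1317, 0.13] shift [ 0.4377 -0.3644  0.3244] turn 0.0005 yaw0 0.09 tcp [0.5406 0.0587 0.1949] t 31.05 j6 0.1
```

>>> {"api": "move_arm", "payload": {"targets": [[0, -0.2, 0, 0, -1], [0.1, -0.36, 0, 0, -1], [0.3, -0.36, 0.05, 0, -1], [0.434, -0.36, 0.15, 0, -1], [0.434, -0.36, 0.25, 0, -1], [0.434, -0.36, 0.32, 0, -1], [0.434, -0.36, 0.32, 0, -1], [0.434, -0.36, 0.32, 0, -1], [0.434, -0.36, 0.32, 0, -1], [0.434, -0.36, 0.32, 0, -1]]}}

```text
clock: 32.05
tcp_pos: [0.6276, 0.1321, 0.1322]
eef_rot: [-3.141, -0.005, -0.003]
ft_force: [-0.1, -0.1, -0.2]
opening: 0.647
```

```bash
python3 -c "
from ov import *
o,_=snap('wrist','w15');print(o['tcp_pos'],o['opening']*92)
plan([.628,.1317,.0853],0)
z=o['tcp_pos'][2]+.0047
ov('pics/w15_raw.png',o,(220,160,420,380),3,[(.628,.132,.1,.0305,(0,0,255)),(.628,.132,z+.04,.0305,(0,255,0))],'pics/w15z.png',1.2,20)"
```

```text
[0.62758584 0.13209261 0.13220235] 59.53044715030264
plan [0.628, 0.1317, 0.0853] shift [0.0019 0.0021 0.2339] turn 0.001 yaw0 0.17 tcp [0.6275 0.1321 0.1321] t 32.1 j6 0.2
```

View pics/w15z.png

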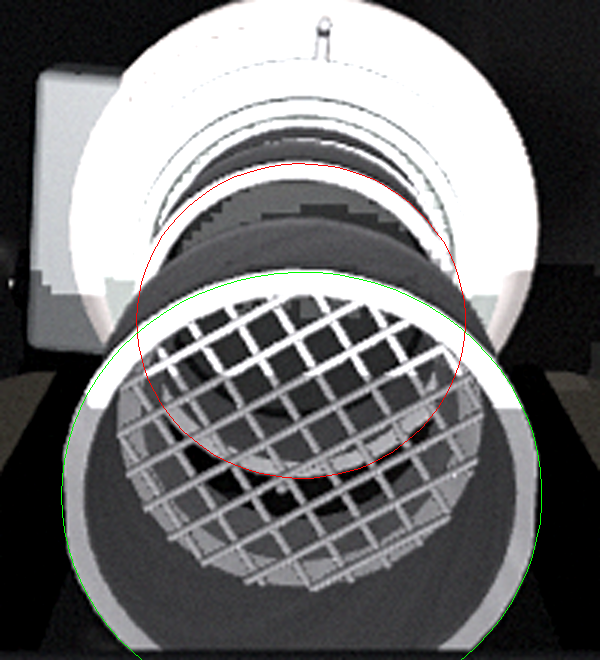

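>>> {"api": "move_arm", "payload": {"targets": [[0.002, 0.001, 0.04, 0, -1], [0.002, 0.001, 0.08, 0, -1], [0.002, 0.001, 0.12, 0, -1], [0.002, 0.001, 0.155, 0, -1], [0.002, 0.001, 0.185, 0, -1], [0.002, 0.001, 0.205, 0, -1], [0.002, 0.001, 0.22, 0, -1], [0.002, 0.001, 0.232, 0, -1], [0.002, 0.001, 0.238, 0, -1], [0.002, 0.001, 0.238, 0, -1]]}}

```text
clock: 33.1
tcp_pos: [0.6275, 0.1318, 0.0852]
eef_rot: [-3.142, -0.005, -0.0]
ft_force: [-6.9, -1.4, 14.6]
opening: 0.648
```

>>> {"api": "move_arm", "payload": {"targets": [[0, 0, -0.004, 0, 1], [0, 0, -0.004, 0, 1], [0, 0, -0.004, 0, 1], [0, 0, -0.004, 0, 1], [0, 0, -0.1, 0, 1], [0, 0, -0.3, 0, 1], [0, 0, -0.5, 0, 1], [0, 0, -0.6, 0, 1], [0, 0, -0.6, 0, 1], [0, 0, -0.6, 0, 1]]}}

```text
clock: 34.1
tcp_pos: [0.6273, 0.1317, 0.2028]
eef_rot: [3.142, 0.005, -0.0]
ft_force: [-0.7, -0.4, -0.3]
opening: 1.0
```

```bash
python3 -c "
from ov import *
o,_=snap('wrist','w16');print(o['tcp_pos'],o['opening']*92)
ov('pics/w16_raw.png',o,(220,140,420,340),3,[(.628,.132,.130,.0305,(0,255,0))],'pics/w16z.png',1,0)
plan([.4695,-.0475,.18],0)
snap('side','s16',(170,260,270,360),6)"
```

```text
[0.62729922 0.13172476 0.20281412] 91.99867083923068
plan [0.4695, -0.0475, 0.18] shift [-0.7887  0.8931  0.1113] turn 0.001 yaw0 0.17 tcp [0.6267 0.1316 0.2019] t 34.15 j6 0.2
```

View pics/w16z.png

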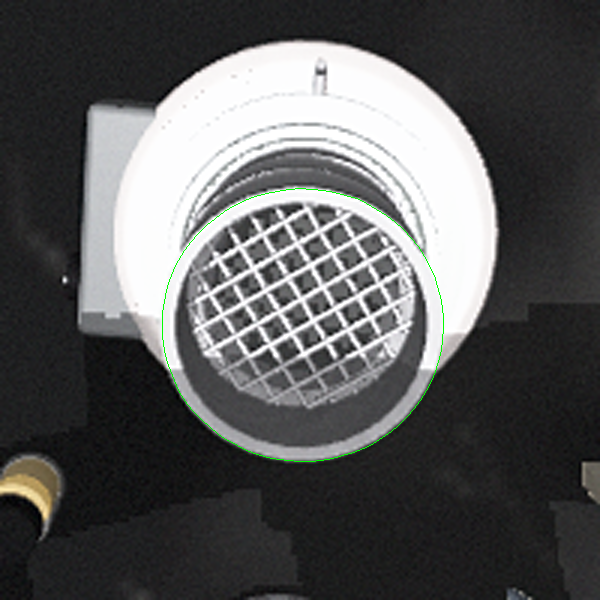

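View pics/s16.png

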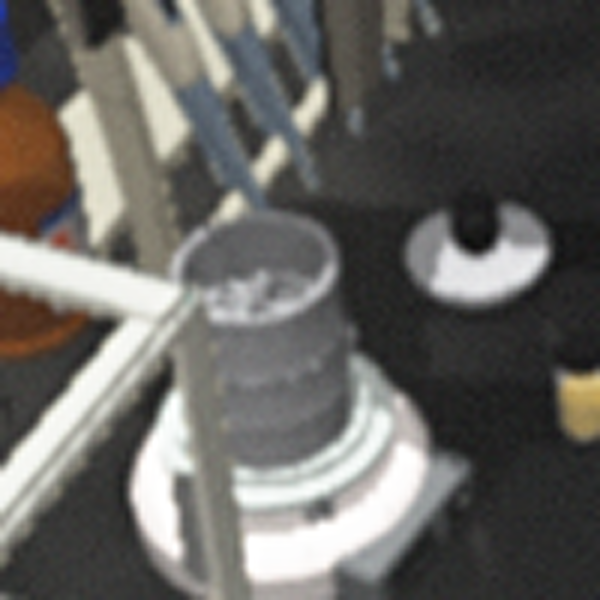

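Medium seated: circle at z = 130 mm overlays the rim. Next is the coarse sieve.

>>> {"api": "move_arm", "payload": {"targets": [[-0.22, 0.03, 0, 0, 1], [-0.4, 0.15, 0, 0, 1], [-0.57, 0.3, 0, 0, 1], [-0.73, 0.45, 0, 0, 1], [-0.785, 0.55, 0, 0, 1], [-0.785, 0.6, 0, 0, 1], [-0.785, 0.6, 0, 0, 1], [-0.785, 0.6, 0, 0, 1], [-0.785, 0.6, 0, 0, 1], [-0.785, 0.6, 0, 0, 1]]}}

```text
clock: 35.2
tcp_pos: [0.4713, 0.012, 0.203]
eef_rot: [-3.141, -0.006, 0.001]
ft_force: [-1.2, 0.5, -0.2]
opening: 1.002
```

```bash
python3 -c "
from fit import *
o,_=snap('wrist','w17');C=cam('wrist',o);im=cv2.imread('pics/w17_raw.png')
c=proj(C,[.4694,-.0475,.046]).astype(int); print(c)
for t in (120,150): print(t,*[np.round(v,4) for v in fit(im,C,tuple(c),.046,45,t)])
plan([.4695,-.0475,-.003],0)
"
```

```text
[317 290]
120 [ 0.4693 -0.0477] 0.0611 0.0001
150 [ 0.4693 -0.0478] 0.0606 0.0001
plan [0.4695, -0.0475, -0.003] shift [-0.0089  0.2973  1.0301] turn 0.0012 yaw0 0.22 tcp [0.4711 0.0119 0.203 ] t 35.25 j6 0.02
```

View pics/w17.png

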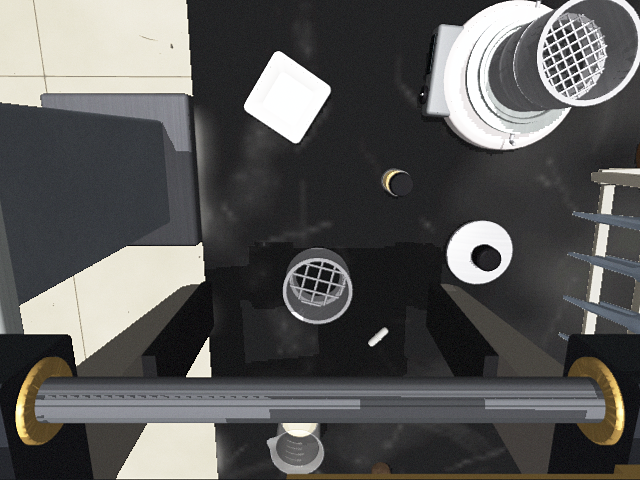

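>>> {"api": "move_arm", "payload": {"targets": [[-0.008, 0.15, 0.1, 0, 1], [-0.008, 0.298, 0.25, 0, 1], [-0.008, 0.298, 0.45, 0, 1], [-0.008, 0.298, 0.65, 0, 1], [-0.008, 0.298, 0.8, 0, 1], [-0.008, 0.298, 0.93, 0, 1], [-0.008, 0.298, 1, 0, 1], [-0.008, 0.298, 1, 0, 1], [-0.008, 0.298, 1, 0, 1], [-0.008, 0.298, 1, 0, 0.6]]}}

```text
clock: 36.25
tcp_pos: [0.4703, -0.0482, 0.0041]
eef_rot: [3.141, 0.005, 0.002]
ft_force: [-0.4, 0.7, -0.4]
opening: 0.935
```

>>> {"api": "move_arm", "payload": {"targets": [[0, 0, 0.03, 0, 0.6], [0, 0, 0.03, 0, -1], [0, 0, 0.03, 0, -1], [0, 0, 0.03, 0, -1], [0, 0, 0.03, 0, -1], [0, 0, 0.03, 0, -1], [0, 0, 0.03, 0, -1], [0, 0, 0.03, 0, -1], [0, 0, 0.03, 0, -1], [0, 0, 0.03, 0, -1]]}}

```text
clock: 37.25
tcp_pos: [0.4695, -0.0483, -0.0026]
eef_rot: [-3.142, -0.005, -0.0]
ft_force: [-1.4, 0.9, 6.6]
opening: 0.657
```

>>> {"api": "move_arm", "payload": {"targets": [[0, 0, -0.05, 0, -1], [0, 0, -0.2, 0, -1], [0, 0, -0.45, 0, -1], [0, 0, -0.7, 0, -1], [0.05, -0.08, -0.9, 0, -1], [0.15, -0.25, -1, 0, -1], [0.25, -0.45, -1, 0, -1], [0.35, -0.65, -1, 0, -1], [0.4, -0.85, -1, 0, -1], [0.4, -0.895, -1, 0, -1]]}}

```text
clock: 38.25
tcp_pos: [0.5497, 0.1345, 0.1976]
eef_rot: [-3.14, -0.008, -0.001]
ft_force: [0.5, -0.2, -1.8]
opening: 0.659
```

```bash
python3 -c "
from fit import *
o=robot.observe();print(o['opening']*92,o['ft_force'])
plan([.628,.1317,.165],0)"
```

```text
60.597534448582664 [ 0.53799042 -0.22554985 -1.83831904]
plan [0.628, 0.1317, 0.165] shift [0.3912 0.0161 0.1632] turn 0.0017 yaw0 0.31 tcp [0.5497 0.1345 0.1976] t 38.25 j6 0.23
```

>>> {"api": "move_arm", "payload": {"targets": [[0, -0.005, 0, 0, -1], [0.15, -0.005, 0, 0, -1], [0.3, -0.005, 0, 0, -1], [0.392, -0.005, 0.06, 0, -1], [0.392, -0.005, 0.13, 0, -1], [0.392, -0.005, 0.16, 0, -1], [0.392, -0.005, 0.16, 0, -1], [0.392, -0.005, 0.16, 0, -1], [0.392, -0.005, 0.16, 0, -1], [0.392, -0.005, 0.16, 0, -1]]}}

```text
clock: 39.25
tcp_pos: [0.6273, 0.1323, 0.1661]
eef_rot: [-3.141, -0.005, -0.002]
ft_force: [0.5, -0.1, -1.4]
opening: 0.663
```

```bash
python3 -c "
from ov import *
o,_=snap('wrist','w18');print(o['tcp_pos'],o['opening']*92)
plan([.628,.1317,.1174],0)
z=o['tcp_pos'][2]+.0026
ov('pics/w18_raw.png',o,(220,160,420,380),3,[(.628,.132,.13,.0305,(0,0,255)),(.628,.132,z+.046,.0305,(0,255,0))],'pics/w18z.png',1.2,20)"
```

```text
[0.62732318 0.13233222 0.16606993] 60.986614944528604
plan [0.628, 0.1317, 0.1174] shift [0.0029 0.0033 0.2429] turn 0.001 yaw0 0.19 tcp [0.6274 0.1324 0.166 ] t 39.3 j6 0.2
```

View pics/w18z.png

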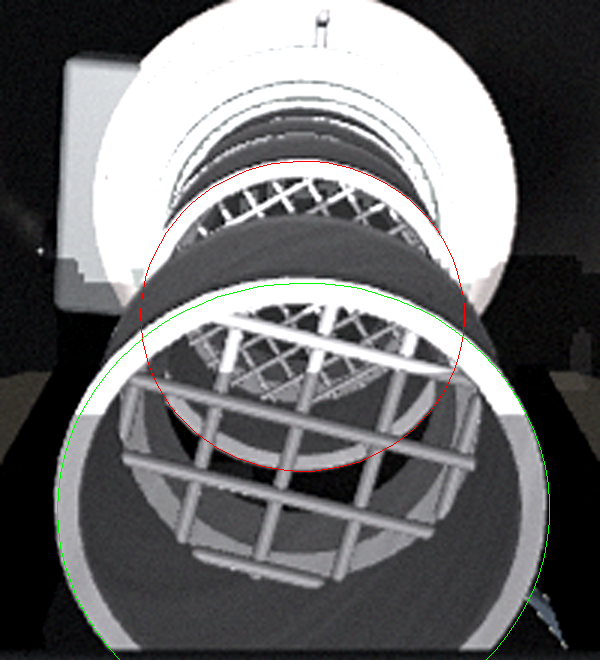

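>>> {"api": "move_arm", "payload": {"targets": [[0.003, 0.002, 0.04, 0, -1], [0.003, 0.002, 0.08, 0, -1], [0.003, 0.002, 0.12, 0, -1], [0.003, 0.002, 0.16, 0, -1], [0.003, 0.002, 0.19, 0, -1], [0.003, 0.002, 0.215, 0, -1], [0.003, 0.002, 0.23, 0, -1], [0.003, 0.002, 0.24, 0, -1], [0.003, 0.002, 0.247, 0, -1], [0.003, 0.002, 0.247, 0, -1]]}}

```text
clock: 40.3
tcp_pos: [0.628, 0.1319, 0.1174]
eef_rot: [-3.141, -0.005, -0.001]
ft_force: [-4.8, -0.2, 9.2]
opening: 0.662
```

>>> {"api": "move_arm", "payload": {"targets": [[0, 0, -0.003, 0, 1], [0, 0, -0.003, 0, 1], [0, 0, -0.003, 0, 1], [0, 0, -0.003, 0, 1], [0, 0, -0.1, 0, 1], [0, 0, -0.3, 0, 1], [0, 0, -0.5, 0, 1], [0, 0, -0.55, 0, 1], [0, 0, -0.55, 0, 1], [0, 0, -0.55, 0, 1]]}}

```text
clock: 41.3
tcp_pos: [0.6272, 0.1316, 0.2246]
eef_rot: [3.141, 0.005, -0.002]
ft_force: [-0.4, 0.8, -0.4]
opening: 1.002
```

```bash
python3 -c "
from ov import *
o,_=snap('wrist','w19');print(o['tcp_pos'],o['opening']*92)
ov('pics/w19_raw.png',o,(220,140,420,340),3,[(.628,.132,.166,.0305,(0,255,0)),(.628,.132,.166,.027,(0,0,255))],'pics/w19z.png',1,0)
plan([.55,.0,.2],-90)
"
```

```text
[0.62721051 0.13164891 0.22460495] 92.15706146409345
plan [0.55, 0.0, 0.2] shift [-0.3859  0.6567  0.1214] turn 0.501 yaw0 0.17 tcp [0.6268 0.1316 0.224 ] t 41.35 j6 0.2
```

View pics/w19z.png

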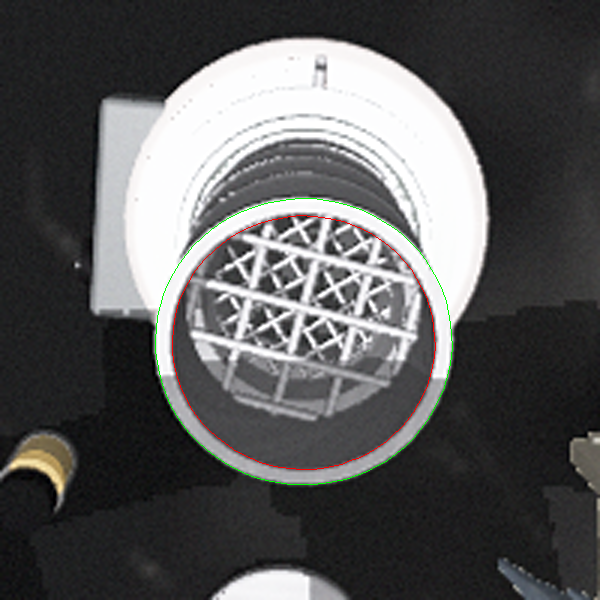

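Coarse seated (rim circle at z = 166 mm matches). Now the lid, gripped with the jaws along y to stay clear of the pipettes.

>>> {"api": "move_arm", "payload": {"targets": [[-0.2, 0.05, 0, 0.03, 1], [-0.37, 0.2, 0, 0.075, 1], [-0.37, 0.42, 0, 0.12, 1], [-0.37, 0.6, 0, 0.167, 1], [-0.37, 0.76, 0, 0.214, 1], [-0.37, 0.76, 0.05, 0.26, 1], [-0.37, 0.76, 0.1, 0.307, 1], [-0.37, 0.76, 0.12, 0.354, 1], [-0.37, 0.76, 0.12, 0.4, 1], [-0.37, 0.76, 0.12, 0.447, 1]]}}

```text
clock: 42.35
tcp_pos: [0.553, -0.0205, 0.1996]
eef_rot: [2.394, -2.031, -0.005]
ft_force: [0.2, -0.8, 0.3]
opening: 0.998
```

```bash
python3 -c "
from fit import *
plan([.56,-.0214,.2],-90)"
```

```text
plan [0.56, -0.0214, 0.2] shift [ 0.0103 -0.0337 -0.0019] turn 0.052 yaw0 -80.64 tcp [ 0.553  -0.0205  0.1996] t 42.35 j6 1.37
```

>>> {"api": "move_arm", "payload": {"targets": [[0.01, -0.03, 0, 0.045, 1], [0.01, -0.03, 0, 0.052, 1], [0.01, -0.03, 0, 0.052, 0.6], [0.01, -0.03, 0, 0.052, 0.2], [0.01, -0.03, 0, 0.052, 0.2], [0.01, -0.03, 0, 0.052, 0.2], [0.01, -0.03, 0, 0.052, 0.2], [0.01, -0.03, 0, 0.052, 0.2], [0.01, -0.03, 0, 0.052, 0.2], [0.01, -0.03, 0, 0.052, 0.2]]}}

```text
clock: 43.35
tcp_pos: [0.5606, -0.0214, 0.2019]
eef_rot: [-2.228, 2.214, -0.0]
ft_force: [-0.0, -0.4, 0.7]
opening: 0.599
```

```bash
python3 -c "
from fit import *
o,_=snap('wrist','w20');C=cam('wrist',o);im=cv2.imread('pics/w20_raw.png')
c=proj(C,[.6211,-.0214,.016]).astype(int); print(c,o['opening']*92)
for t in (120,150): print(t,*[np.round(v,4) for v in fit(im,C,tuple(c),.016,45,t)])
plan([.6211,-.0214,-.005],-90)
"
```

```text
[321 148] 55.1419708173537
120 [ 0.6209 -0.0208] 0.0608 0.0001
150 [ 0.6209 -0.0208] 0.0604 0.0001
plan [0.6211, -0.0214, -0.005] shift [ 0.0019 -0.3024  1.0346] turn 0.002 yaw0 -89.64 tcp [ 0.5606 -0.0214  0.2019] t 43.4 j6 1.52
```

View pics/w20.png

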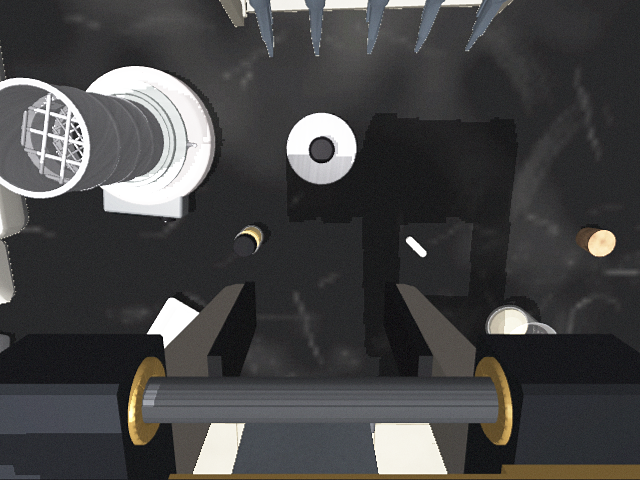

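>>> {"api": "move_arm", "payload": {"targets": [[0, -0.2, 0.1, 0, 0.2], [0, -0.301, 0.25, 0, 0.2], [0, -0.301, 0.45, 0, 0.2], [0, -0.301, 0.6, 0, 0.2], [0, -0.301, 0.75, 0, 0.2], [0, -0.301, 0.85, 0, 0.2], [0, -0.301, 0.93, 0, 0.2], [0, -0.301, 0.98, 0, 0.2], [0, -0.301, 1, 0, 0.2], [0, -0.301, 1, 0, 0.2]]}}

```text
clock: 44.4
tcp_pos: [0.621, -0.021, 0.002]
eef_rot: [-2.228, 2.215, -0.0]
ft_force: [0.1, 0.0, 0.3]
opening: 0.604
```

```bash
python3 -c "
from h import *
plan([.621,-.021,-.002],-90)
snap('side','s20',(200,240,350,360),5)
"
```

```text
plan [0.621, -0.021, -0.002] shift [-0.0001  0.0001  0.02  ] turn 0.002 yaw0 -89.65 tcp [ 0.621 -0.021  0.002] t 44.4 j6 1.53
```

View pics/s20.png

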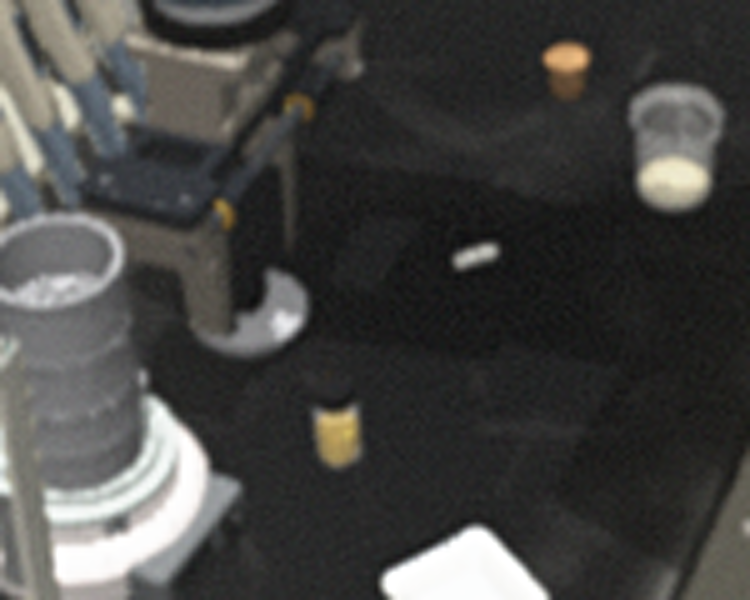

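>>> {"api": "move_arm", "payload": {"targets": [[0, 0, 0.01, 0, 0.2], [0, 0, 0.018, 0, 0.2], [0, 0, 0.018, 0, -1], [0, 0, 0.018, 0, -1], [0, 0, 0.018, 0, -1], [0, 0, 0.018, 0, -1], [0, 0, 0.018, 0, -1], [0, 0, 0.018, 0, -1], [0, 0, 0.018, 0, -1], [0, 0, 0.018, 0, -1]]}}

```text
clock: 45.45
tcp_pos: [0.6209, -0.0211, -0.0016]
eef_rot: [-2.228, 2.215, -0.0]
ft_force: [1.1, -0.5, 1.8]
opening: 0.233
```

```bash
python3 -c "
from h import *
o=robot.observe();print(o['opening']*92,o['ft_force'],o['tcp_pos'])
"
```

```text
21.44606678385077 [ 1.10268784 -0.48597228  1.78531237] [ 0.62086675 -0.02105807 -0.00162674]
```

>>> {"api": "move_arm", "payload": {"targets": [[0, 0, -0.05, 0, -1], [0, 0, -0.2, 0, -1], [0, 0, -0.45, 0, -1], [0, 0, -0.7, 0, -1], [0, 0.15, -0.9, 0, -1], [0, 0.3, -1, -0.04, -1], [0, 0.3, -1, -0.085, -1], [0, 0.3, -1, -0.13, -1], [-0.15, 0.3, -1, -0.175, -1], [-0.3, 0.3, -1, -0.22, -1]]}}

```text
clock: 46.45
tcp_pos: [0.5602, 0.0388, 0.199]
eef_rot: [-2.849, 1.323, -0.001]
ft_force: [0.9, 0.1, -0.7]
opening: 0.227
```

```bash
python3 -c "
from h import *
o=robot.observe();print(o['opening']*92,o['ft_force'])
plan([.56,.1319,.2],0)
plan([.628,.1319,.2],0)
"
```

```text
20.898358504187737 [ 0.92691675  0.07518059 -0.65303635]
plan [0.56, 0.1319, 0.2] shift [-0.3563 -0.2996 -0.0047] turn -0.2768 yaw0 -49.82 tcp [0.5602 0.0388 0.199 ] t 46.45 j6 0.94
plan [0.628, 0.1319, 0.2] shift [-0.1369 -0.5593 -0.0045] turn -0.2768 yaw0 -49.82 tcp [0.5602 0.0388 0.199 ] t 46.45 j6 0.94
```

>>> {"api": "move_arm", "payload": {"targets": [[-0.1, -0.08, 0, -0.045, -1], [-0.25, -0.2, 0, -0.09, -1], [-0.356, -0.3, 0, -0.135, -1], [-0.356, -0.3, 0, -0.18, -1], [-0.356, -0.3, 0, -0.225, -1], [-0.356, -0.3, 0, -0.265, -1], [-0.356, -0.3, 0, -0.277, -1], [-0.25, -0.42, 0, -0.277, -1], [-0.137, -0.558, 0, -0.277, -1], [-0.137, -0.558, 0, -0.277, -1]]}}

```text
clock: 47.45
tcp_pos: [0.6317, 0.1313, 0.1987]
eef_rot: [-3.141, 0.006, -0.004]
ft_force: [0.5, -0.4, -1.3]
opening: 0.227
```

>>> {"api": "move_arm", "payload": {"targets": [[0, 0, 0.03, 0, -1], [0, 0, 0.06, 0, -1], [0, 0, 0.08, 0, -1], [0, 0, 0.08, 0, -1], [0, 0, 0.08, 0, -1], [0, 0, 0.08, 0, -1], [0, 0, 0.08, 0, -1], [0, 0, 0.08, 0, -1], [0, 0, 0.08, 0, -1], [0, 0, 0.08, 0, -1]]}}

```text
clock: 48.45
tcp_pos: [0.6284, 0.1313, 0.1823]
eef_rot: [-3.142, 0.005, -0.0]
ft_force: [-0.0, -0.4, -0.7]
opening: 0.23
```

```bash
python3 -c "
from ov import *
o,_=snap('wrist','w21');print(o['tcp_pos'],o['opening']*92)
plan([.628,.132,.1544],0)
z=o['tcp_pos'][2]+.0016
ov('pics/w21_raw.png',o,(220,160,420,380),3,[(.628,.132,.166,.0305,(0,0,255)),(o['tcp_pos'][0],o['tcp_pos'][1],z+.016,.0305,(0,255,0))],'pics/w21z.png',1.2,20)"
```

```text
[0.62837917 0.13129353 0.18231248] 21.19195533601897
plan [0.628, 0.132, 0.1544] shift [-0.0021 -0.0036  0.1396] turn -0.001 yaw0 -0.18 tcp [0.6284 0.1313 0.1823] t 48.5 j6 0.21
```

View pics/w21z.png

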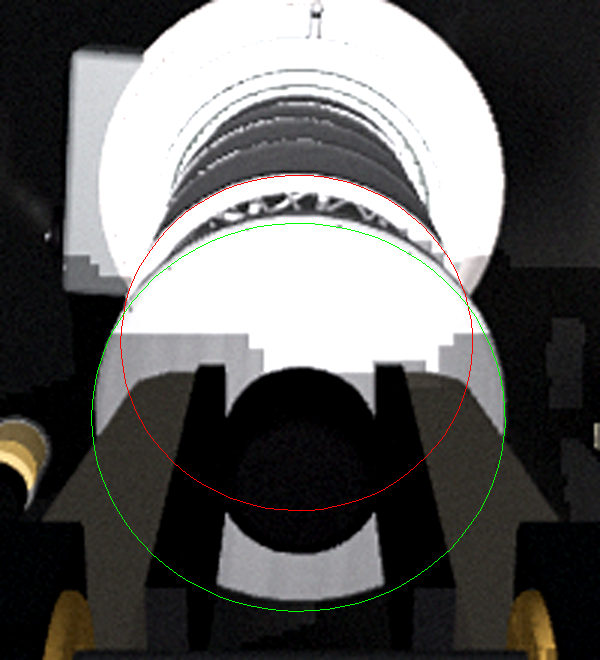

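>>> {"api": "move_arm", "payload": {"targets": [[-0.002, 0.002, 0.03, 0, -1], [-0.002, 0.002, 0.06, 0, -1], [-0.002, 0.002, 0.085, 0, -1], [-0.002, 0.002, 0.105, 0, -1], [-0.002, 0.002, 0.12, 0, -1], [-0.002, 0.002, 0.13, 0, -1], [-0.002, 0.002, 0.137, 0, -1], [-0.002, 0.002, 0.143, 0, -1], [-0.002, 0.002, 0.143, 0, -1], [-0.002, 0.002, 0.143, 0, -1]]}}

```text
clock: 49.5
tcp_pos: [0.6282, 0.1309, 0.1543]
eef_rot: [-3.141, 0.005, -0.001]
ft_force: [-1.0, -0.1, 4.4]
opening: 0.225
```

```bash
python3 -c "
from ov import *
o=robot.observe();print(o['tcp_pos'],o['opening']*92,o['ft_force'])"
```

```text
[0.62821611 0.13094397 0.15430849] 20.73948734340296 [-0.96476684 -0.09158744  4.37384326]
```

Contact is at the expected seated height (0.1543 m against 0.1544 expected). Release slowly and withdraw upward.

>>> {"api": "move_arm", "payload": {"targets": [[0, 0, 0, 0, -0.4], [0, 0, 0, 0, -0.2], [0, 0, 0, 0, 0], [0, 0, 0, 0, 0], [0, 0, 0, 0, 0], [0, 0, -0.1, 0, 0], [0, 0, -0.25, 0, 0], [0, 0, -0.45, 0, 0], [0, 0, -0.5, 0, 0], [0, 0, -0.5, 0, 0]]}}

```text
clock: 50.5
tcp_pos: [0.6291, 0.1311, 0.2557]
eef_rot: [-3.141, 0.005, -0.006]
ft_force: [-1.0, 0.5, -0.8]
opening: 0.495
```

>>> {"api": "move_arm", "payload": {"targets": [[-0.2, 0, -0.05, 0, 0], [-0.4, 0, -0.05, 0, 0], [-0.6, 0.1, -0.05, 0, 0], [-0.7, 0.25, -0.05, 0, 0], [-0.7, 0.4, -0.05, 0, 0], [-0.7, 0.4, -0.05, 0, 0], [-0.7, 0.4, -0.05, 0, 0], [-0.7, 0.4, -0.05, 0, 0], [-0.7, 0.4, -0.05, 0, 0], [-0.7, 0.4, -0.05, 0, 0]]}}

```text
clock: 51.5
tcp_pos: [0.4878, 0.052, 0.2633]
eef_rot: [-3.142, 0.004, 0.001]
ft_force: [0.4, -0.1, -0.1]
opening: 0.503
```

```bash
python3 -c "
from ov import *
from fit import fit
o,_=snap('wrist','w22');C=cam('wrist',o);print(o['tcp_pos'],proj(C,[.628,.132,.172]))
snap('side','s22',(150,220,350,370),4)
im=cv2.imread('pics/w22_raw.png');c=proj(C,[.628,.132,.172]).astype(int)
print(fit(im,C,tuple(c),.172,60,170))
C=cam('scene'); print(proj(C,[.628,.132,.1]))
snap('scene','c22',(200,60,480,270),2.8)"
```

```text
[0.48775599 0.05197797 0.26329008] [536.29562037 121.43360066]
(array([0.62719462, 0.13176733]), np.float64(0.06078520451997621), np.float64(0.0003351636742827084))
[271.37135027 138.8829662 ]
```

View pics/w22.png

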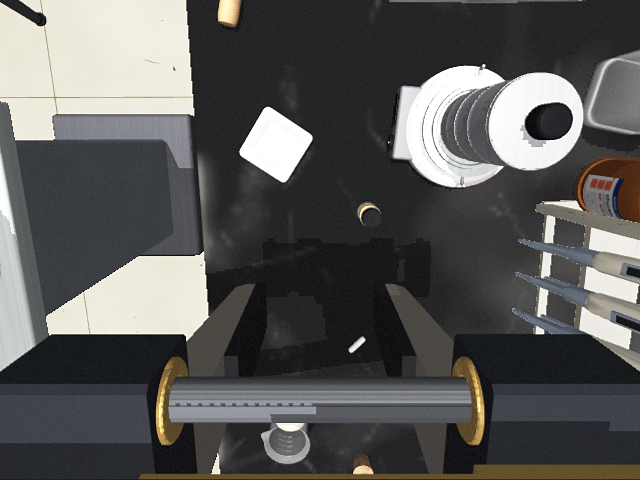

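View pics/s22.png

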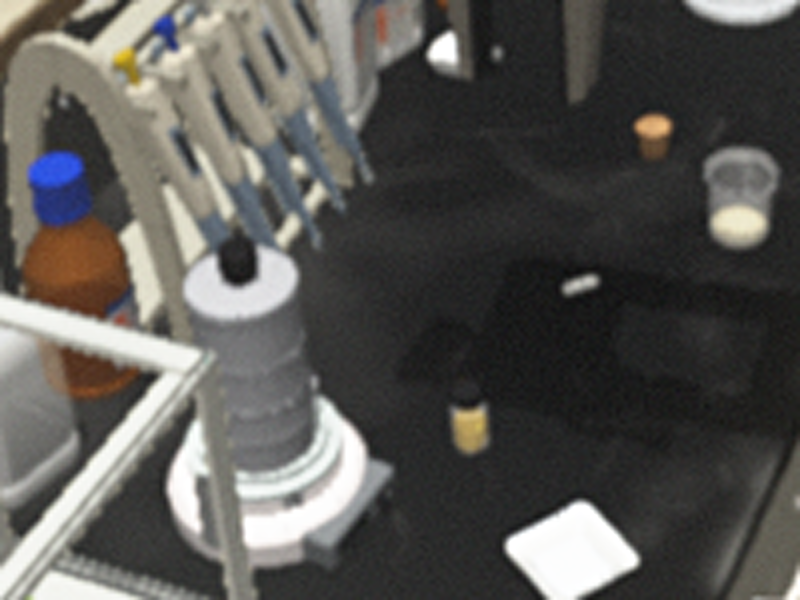

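The stack is upright and closed. The lid disc fits at (0.627, 0.132), z = 172 mm, diameter 60.8 mm, and the beaker stands undisturbed. Handing in.

```bash
python3 -c "
from h import *
o=robot.observe();print(o['joint_velocities'].round(3),o['clock']);robot.job_done()"
```

```text
[-0.003 -0.004  0.     0.    -0.     0.   ] 51.65
the job is handed in; nothing more can be done
```

The sieve stack is built on the shaker and handed in at 51.7 s: pan inside the platform rim, then fine, medium, coarse and lid.

**Seating:** Contact came at the expected height for every piece (the lid within 0.1 mm), and the predicted rim circles matched the pictures to about a pixel. The final lid fit gave its centre at (0.627, 0.132) and a diameter of 60.8 mm at a top height of 172 mm. The last side view shows the stack upright, with the gripper clear. Placing forces stayed at 24 N or less at the end of each move.

**Not moved:** The beaker was never touched and looks undisturbed in the last pictures. I did not go near the green look-alike.

**What disagreed:**
- **Fingertips:** They sit about 22–24 mm behind the reported TCP, not at it. My first two tries at the pan closed empty just above it without moving it. I measured the offset from the pictures and used it for every later grasp.
- **Pan in the gripper:** It looked a few millimetres lower than expected in one picture, but it touched down at the expected height.

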